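# Set the tapered tube gauge from a sample tube

## Robot

A 7-joint arm with a two-finger parallel gripper is mounted at the origin on the work surface. World frame = base frame: x ahead of the robot, y to its left, z up, the work surface at z = 0. Lengths are in mm, angles in rad, forces in N, time in s.
With the tool pointing down it reaches from about 400 to 875 mm from the base axis. Payload 4.4 kg.
Tool frame: the origin (TCP) lies midway between the tips of the shut fingers; the grasp point (between the pads) lies 19 mm behind it (ctrl.hold_point_z is the distance from the TCP to the grasp point, in mm); z points along the fingers, x is the direction in which the jaws open and shut, and the axes are right-handed (so a half turn about z gives the same grasp; the last joint's range is limited). The gripper opens to 85 mm and grips with 20 to 120 N. Pads are 22 mm wide; open, the fingers measure 114 mm over their backs; the gripper's body (76 mm by 85 mm) begins 54 mm behind the grasp point. The pads swing forward as they close: fully open they stand 13 mm farther back than shut.
Start: joints at [-1.223, 0.628, 0.038, 1.517, -0.027, 0.996, -0.02], TCP at [261.337, 595.165, 204.113] pointing down, gripper open.
Joint ranges: [-3.06, 3.06], [-0.37, 2.12], [-1.25, 1.32], [0.18, 2.47], [-1.1, 4.24], [0.23, 1.98], [-2.94, 2.94]. Speed limits (rad/s): [2.57, 2.57, 3.14, 3.14, 3.14, 3.14, 3.14].

## Interface

Orientations are given as a unit quaternion [x, y, z, w].
In Python, from station import ctrl gives the robot as it stands.
- The arm moves only by the tool play_rows, never from a script. Its argument "motion" is a list of rows, each an object with "slide": the shift along the tool's x, y, z in units of 25 mm (1.0 is 25 mm), a list of three; "delta_rot": the turn, a rotation vector about the tool's x, y, z in units of 0.12 rad (1.0 is 0.12 rad), a list of three; "jaw": the finger opening in mm, from 0 to 85.4. A call has 1 to 20 rows; each row shifts and turns the commanded pose from where the row before left it, along the tool's axes as they then stand; what a row does not reach is not made up. A row lasts 1/12 s, in which the tool goes at most 41.7 mm and 7.16 degrees, less where a joint would pass 70% of its speed; a pose out of reach is approached as far as the arm can. A call with a number of a shift or a turn outside -1 to 1 is refused whole. A call with a gripper value outside its range is refused whole. The fingers move at their own pace and stop on an object; "newtons" is the grip in N (left out, the last holds). Time passes only in rows, so rows that do not move let the fingers close. It gives the time, the measured TCP pose, the force and the opening at its end, in the units of the state.
- ctrl.get_obs(): the state, without advancing time (a new reading comes with each control period).
- ctrl.grab_frame(name): name is "scene" or "side" or "wrist"; returns a dict with "image" (400x640x3 uint8, red, green, blue), "fovy" (degrees; the focal length in pixels is half the picture's height over the tangent of half this angle, whatever the lens; pixels are square), "cx", "cy" (the principal point, pixels), "eye" and "attitude" of the camera in the world. Camera axes: x right, y down, z forward; pixel columns grow to the right and rows downward; lengths in mm; the calibration is good to about 2 mm. The wrist camera is an equidistant fisheye: a pixel r from the principal point sees the ray r / f radians off the axis. A picture is of the moment at which its call begins. There is no depth.
- ctrl.close_job(): hands the job in, once; it reports no verdict.
Trained networks look in the newest picture that a camera, given by its name, has taken for a name from the list of things; names that differ only in an ending like _2 or _b are one class to them, and where a whole thing is asked for, a point or a joint stands for the part that bears it (a point fixed in the world has none). Each returns a list of dicts, best first, with "conf" (0 to 1); they miss things now and then, are a little off and sometimes report something else, mostly with a low value. They report only what shows in the picture. A call takes as long as a camera call. They do not tell look-alikes from the thing itself.
- ctrl.regions_of(query, camera): "pixels" (400x640 bool, what is visible of it) and "rect" ([left, top, right, bottom] in pixels, round what is visible of it).
The state is a dict: "clock": time; "joint_pos": joint angles; "qd": joint speeds; "joint_torque": joint torques, N m; "eef_pos": TCP position; "orientation": TCP orientation; "ft_force": force on the tool from outside, world axes, zero at the start; "wrist_torque": the same for the moment, N m; "grip_width": finger opening in mm.
Only numpy, scipy, OpenCV 4.12 (cv2) and the standard library are available. Lean on these libraries where they do the work, as an engineer would, in place of code of your own. Each camera call takes 0.05 s, during which the arm holds its last target. There are 200 camera calls.

## Task

Take the tall sample tube from the rack, stand it in the wide mouth of the tapered slot of the sizing gauge, ahead of the cursor, and slide it upright along the straight fence until it wedges, snug but not forced. Leave it wedged there, then slide the gauge's cursor gently up behind it until its finger meets the tube, and let go, so that the size can be read; leave everything else on the table as it is.

Things in the scene. Friction and masses are not known exactly. Their poses are not given: they have to be found in the camera images.
- tube: the tall sample tube: clear cylinder 16 mm in diameter with a flush grey stopper as its top 20 mm; 100 mm tall in all, 20 to 45 g; origin at the centre of its underside, z up the tube. It starts standing in one of the rack's two holes, its underside 10 mm above the table.
- rack: white fixed block 140 (x) x 56 (y) x 40 (z) mm with two 18 mm holes, 30 mm deep, on its x axis at x = -35 and +35 mm; origin at the centre of its underside. The tall tube may stand in either hole.
- gauge: sizing gauge, fixed: base plate 270 (x) x 120 (y, -45 to +75) mm, 8 mm thick, with a straight steel fence 40 mm high (top 48 mm above the table) along its full length from y = -35 to 0; its slot face is y = 0. Origin on the table under the middle of that face. The slot lies at y > 0 up to the jaw; wide mouth at x = -22 mm, narrowing to +x. A tube stands on the plate, 8 mm above the table.
- mouth (a point): point on the plate in the slot's mouth, at x -3, y 11.5, z 8 mm of the gauge; axes as the gauge's. The taper jaw, a bar 130 x 18 x 40 mm high at the slot's +y side, is clamped anew each time (23 to 33 mm from the fence here), turned 0.2 rad, so the tube wedges 33 to 83 mm further to +x: find it by feel. Snug is a push of 4 to 8 N, which the taper multiplies 3 to 4 times; never 40 N on the jaw.
- cursor (a joint): travel of the grey cursor along the fence, m; 0 at the mouth end, where its finger's contact face is at x = -75 mm of the gauge; grows to 0.16 as it slides towards the narrow end (+x of the gauge). It starts 0 to 20 mm along. It slides with about 1.5 N of friction and stays where left.
- cursor_face (a point): middle of the contact face (it looks to +x of the gauge) of the cursor's finger, a bar 14 mm wide and 10 mm high that crosses over the slot from y = -30 to +16 mm of the gauge, 49 to 59 mm above the table; axes as the gauge's. Meeting the tube, it is 8 mm from the tube's axis.
- cursor_tab (a point): grip point of the cursor's upright tab, which is 20 (along the fence, gauge x) x 14 (gauge y) mm and 40 mm high, its top 96 mm above the table; this point is 84 mm above the table, 48 mm to -x and 26 mm to -y (gauge axes) of cursor_face; axes as the gauge's.
- short_tube: bystander: short clear tube with a wide cap (26 mm diameter), 56 mm tall, top 66 mm above the table, standing in the other rack hole; origin at the centre of its underside
- spray: bystander: clear spray bottle, 60 mm diameter, 180 mm tall; origin at the centre of its underside
- jar: bystander: clear lidded jar, 72 mm diameter, 75 mm tall; origin at the centre of its underside
- vial: bystander: small white vial, 28 mm diameter, 50 mm tall; origin at the centre of its underside
- carton: bystander: small carton 70 x 45 x 50 mm; origin at the centre of its underside
- tape: bystander: paper tape roll lying flat, 84 mm diameter, 25 mm tall; origin at the centre of its underside
- marker: bystander: marker pen lying along its x axis, 134 mm long, 14 mm diameter; origin under its middle, on the table
Not all that is in view belongs to the job. Leave any yellow look-alike of the tube alone.

How it is judged:
By the outcome, as a careful person would: the job done as asked, in the order asked, and still so for the second after the job is handed in, with the robot touching nothing.
It also fails if it takes over 72 s, if anything falls off the work surface, if the arm or the gripper's body presses on something with over 40 N, if the wrist force passes 120 N, or if a joint passes its speed limit or range.

## Working session

There is one attempt and no reset: what is moved stays moved. The work goes in short steps, Python scripts to look and compute and a tool call to move; the robot and the scene stay as the last step left them, time stands still between calls to the robot, and variables do not carry over. Pictures are saved under pics/ and viewed, about 8 in all and at most 12, crops included, and the job is handed in when it is done.

Besides the shell and the picture viewer there is one more tool, called after "Request:" as name([rows], argument=value, ...), one row to a line, values as JSON. play_rows: Moves the arm, as the interface text tells. Its arguments: {"type":"object","properties":{"motion":{"type":"array","items":{"type":"object","properties":{"slide":{"type":"array","items":{"type":"number","minimum":-1,"maximum":1}},"delta_rot":{"type":"array","items":{"type":"number","minimum":-1,"maximum":1}},"jaw":{"type":"number"}}}},"newtons":{"type":"number"}},"required":["motion"]}

```bash
mkdir -p pics
cat > h.py <<'E'
import numpy as np, cv2
from scipy.spatial.transform import Rotation as R
from station import ctrl
def att(f):
    a=np.array(f["attitude"],float)
    return a if a.shape==(3,3) else R.from_quat(a).as_matrix()
def foc(f): return f["image"].shape[0]/2/np.tan(np.radians(f["fovy"])/2)
def ray(f,u,v,fish=False):
    F=foc(f);d=np.array([u-f["cx"],v-f["cy"]],float)
    if fish:
        r=np.hypot(*d);t=r/F;c=np.array([*(np.sin(t)*d/max(r,1e-9)),np.cos(t)])
    else: c=np.array([d[0]/F,d[1]/F,1.])
    return att(f)@c
def onz(f,u,v,z,fish=False):
    r=ray(f,u,v,fish);e=np.array(f["eye"],float);return e+r*(z-e[2])/r[2]
def proj(f,p,fish=False):
    c=att(f).T@(np.array(p,float)-np.array(f["eye"],float));F=foc(f)
    if fish:
        n=np.hypot(c[0],c[1]);t=np.arctan2(n,c[2]);return np.array([f["cx"],f["cy"]])+F*t*c[:2]/max(n,1e-9)
    return np.array([f["cx"],f["cy"]])+F*c[:2]/c[2]
def save(im,n,s=1): cv2.imwrite(f"pics/{n}.png",cv2.resize(im[...,::-1],None,fx=s,fy=s))
E
python3 - <<'E'
from h import *
fs={}
for c in ["scene","side","wrist"]:
    f=ctrl.grab_frame(c);fs[c]=f;print(c,f["fovy"],f["cx"],f["cy"],np.round(f["eye"],1),np.round(f["attitude"],3).tolist())
    for q in ["tube","rack","gauge","cursor","short_tube"]:
        for r in ctrl.regions_of(q,c)[:3]: print(q,round(r["conf"],2),r["rect"])
    save(f["image"],c+"0",1.25)
print({k:np.round(v,3).tolist() for k,v in ctrl.get_obs().items()})
E
```

```text
scene 54.49650177268173 318.87143831390745 196.72681774200646 [1102.4  380.4  659.1] [0.376, 0.823, -0.383, -0.188]
tube 0.73 [457.4, 259.2, 475.1, 291.2]
tube 0.72 [413.0, 234.2, 424.9, 273.3]
rack 0.94 [438.0, 249.8, 500.9, 317.5]
gauge 0.67 [257.5, 198.3, 376.5, 297.3]
short_tube 0.5 [476.3, 255.4, 490.1, 271.7]
side 45.14995790697534 324.03567099046865 197.02640853327077 [ 179.1 -837.3  954.2] [0.899, -0.199, 0.091, -0.38]
tube 0.56 [267.1, 125.3, 273.5, 147.4]
tube 0.55 [281.7, 146.7, 287.5, 180.5]
tube 0.38 [406.7, 259.5, 437.9, 303.1]
rack 0.64 [237.2, 136.1, 281.1, 165.5]
gauge 0.89 [307.2, 158.2, 382.5, 253.8]
cursor 0.82 [309.2, 159.5, 334.3, 183.8]
wrist 65.70646984690485 322.207765360268 200.5474457480674 [200.3 622.1 372.8] [0.83, 0.542, 0.073, 0.112]
{'clock': 0.9, 'joint_pos': [-1.223, 0.628, 0.038, 1.517, -0.027, 0.996, -0.02], 'qd': [-0.001, -0.001, 0.001, -0.0, 0.001, 0.001, -0.001], 'joint_torque': [0.0, -56.327, 1.226, -19.379, 0.011, 0.001, 0.0], 'eef_pos': [261.307, 595.173, 204.159], 'orientation': [0.837, 0.547, -0.0, -0.0], 'ft_force': [-0.48, -0.263, 0.202], 'wrist_torque': [0.002, -0.029, 0.019], 'grip_width': 85.435}
```

View pics/scene0.png

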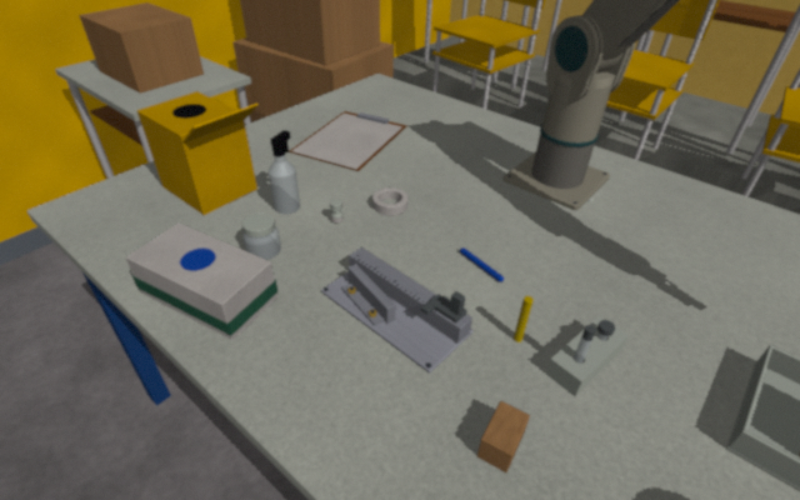

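View pics/side0.png

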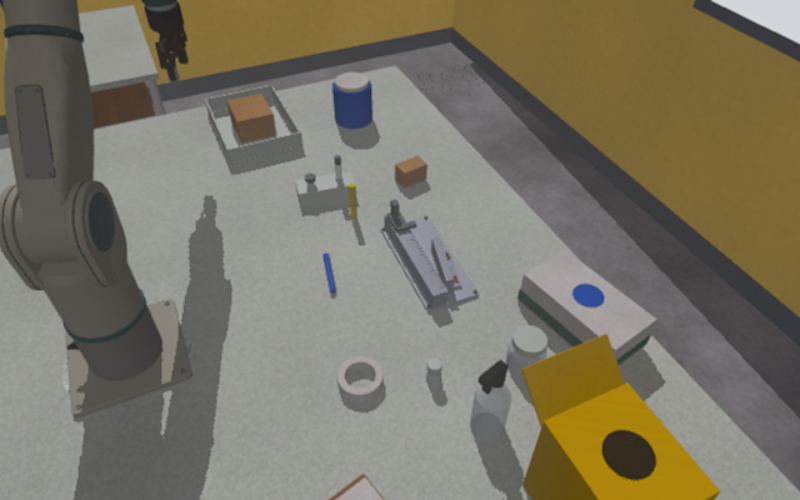

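Candidates (original px): scene (468,275) is the clear tall tube with a grey stopper in the rack. Scene (485,262) is the short, wide-capped tube. Scene (419,254) is the yellow look-alike, standing free. I choose the first and will check it in a crop along with the gauge.

Run:
```python
from h import *
a=ctrl.grab_frame("scene");b=ctrl.grab_frame("side")
z=lambda im,x,y,w,h,s:cv2.resize(im[y:y+h,x:x+w],None,fx=s,fy=s,interpolation=cv2.INTER_CUBIC)
A=z(a["image"],250,190,260,130,3); B=z(b["image"],230,115,160,140,2.4)
C=np.zeros((600,780,3),np.uint8); 
A=z(a["image"],250,190,260,130,3);C[:390]=A
B=z(b["image"],235,118,160,140,1.5)
C[390:600,:240]=B[:210]
G=z(b["image"],300,155,90,105,2);C[390:600,250:430]=G
save(C,"crop1")
for u,v in [(471,263)]: print("tube scene",onz(a,u,v,110))
print("tube side",onz(b,270.5,126.5,110))
print("plate side c", [onz(b,x/1.25,y/1.25,8)[:2].round() for x,y in [(427,216),(477,295),(432,307),(383,225)]])
print("plate scene c", [onz(a,x/1.25,y/1.25,8)[:2].round() for x,y in [(325,290),(430,367)]])
print("tab side",onz(b,395/1.25,203/1.25,96)); print("tab scene",onz(a,457/1.25,295/1.25,96))
```

```text
tube scene [546.5588534  295.12234081 110.        ]
tube side [544.52496815 285.9979654  110.        ]
plate side c [array([699., 115.]), array([ 681., -153.]), array([ 581., -142.]), array([590., 129.])]
plate scene c [array([ 684., -139.]), array([693., 118.])]
tab side [605.6890777   94.84907835  96.        ]
tab scene [606.63778807 100.00753661  96.        ]
```

View pics/crop1.png

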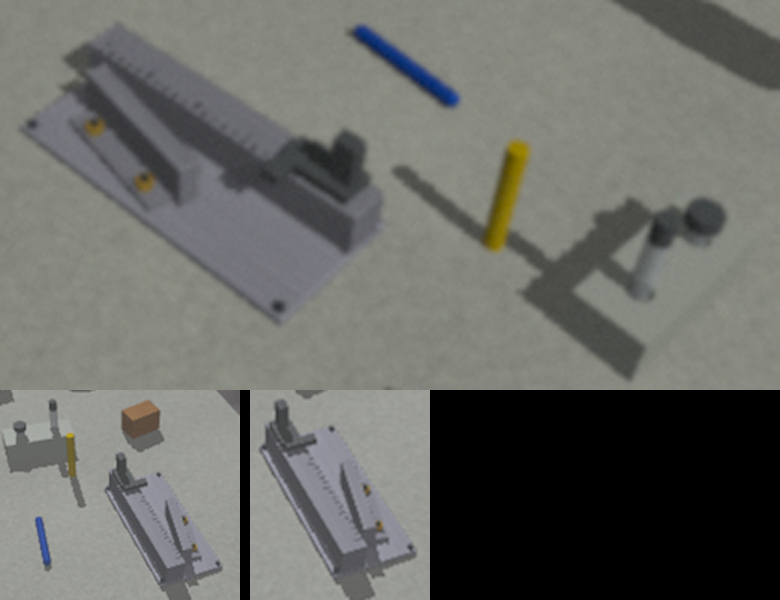

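Run:
```python
from h import *
a=ctrl.grab_frame("scene");b=ctrl.grab_frame("side")
P=lambda x,y:(250+x/3,190+y/3); S=lambda x,y:(235+x/1.5,118+(y-390)/1.5)
print("tall",onz(a,*P(668,214),110),onz(b,*S(53,402),110))
print("short",onz(a,*P(706,210),66),onz(b,*S(20,425),66))
print("yellow",onz(a,*P(494,245),0),onz(b,*S(72,472),0))
o=ctrl.get_obs();M=R.from_quat(o["orientation"]).as_matrix()
print(M.round(3), (M.T@(np.array([500,290,215])-o["eef_pos"])/25).round(2))
w=ctrl.grab_frame("wrist");print((M.T@att(w)).round(3),(M.T@(np.array(w["eye"])-o["eef_pos"])).round(1))
```

```text
tall [540.56691166 295.79514844 110.        ] [544.9649455  288.56224351 110.        ]
short [474.97969823 307.0595684   66.        ] [476.1769257  300.97299966  66.        ]
yellow [540.71577989 195.21538124   0.        ] [543.14485724 196.45006062   0.        ]
[[ 0.402  0.916 -0.   ]
 [ 0.916 -0.402  0.   ]
 [-0.    -0.    -1.   ]] [-7.34 13.65 -0.44]
[[ 1.    -0.    -0.001]
 [ 0.     0.964  0.265]
 [ 0.001 -0.265  0.964]] [ 1.000e-01 -6.670e+01 -1.687e+02]
```

Request:
play_rows([
  {"delta_rot": [0,0,-1],"jaw": 50},
  {"delta_rot": [0,0,-1]},
  {"delta_rot": [0,0,-1]},
  {"slide": [-0.78,0.68,0]},
  {"slide": [-0.78,0.68,0]},
  {"slide": [-0.78,0.68,0]},
  {"slide": [-0.78,0.68,0]},
  {"slide": [-0.78,0.68,0]},
  {"slide": [-0.78,0.68,0]},
  {"slide": [-0.78,0.68,0]},
  {"slide": [-0.78,0.68,0]},
  {"slide": [-0.78,0.68,0]},
  {"slide": [-0.78,0.68,0]},
  {"slide": [-0.78,0.68,0]},
  {"slide": [-0.78,0.68,0]},
  {"slide": [-0.78,0.68,0]},
  {"slide": [-0.78,0.68,0]},
  {"slide": [-0.78,0.68,0]},
])

```text
invalid input at $.motion[0]: expected keys slide, delta_rot, jaw
```

Run:
```python
from h import *
f=ctrl.grab_frame("wrist");save(f["image"],"w1",1.25)
for q in ["tube","rack","gauge","cursor","short_tube"]:
    for r in ctrl.regions_of(q,"wrist")[:2]: print(q,round(r["conf"],2),r["rect"])
o=ctrl.get_obs();print(o["eef_pos"],o["joint_pos"],o["grip_width"]);print(proj(f,[543,291,110],1),proj(f,[543,291,40],1))
```

```text
[261.33387513 595.16327948 204.10509063] [-1.22279031  0.62840481  0.03849005  1.51741568 -0.0270096   0.99628046
 -0.01997597] 85.05894626511443
[216.84591629 431.04945876] [226.29254863 399.65588821]
```

View pics/w1.png

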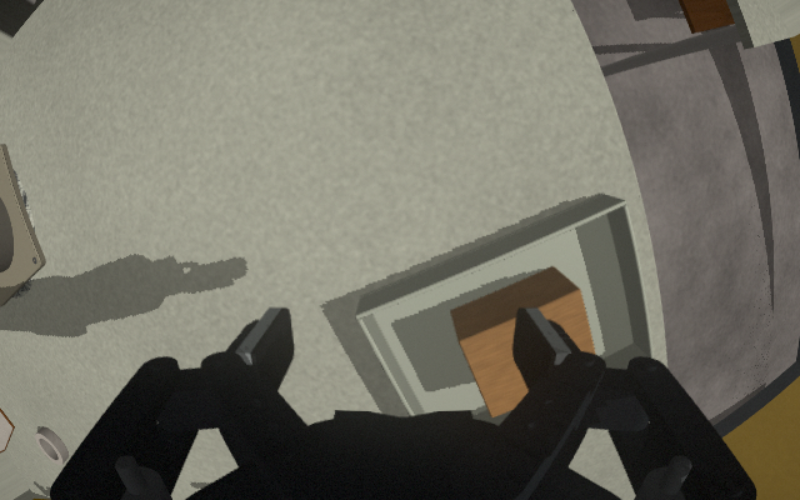

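The move was refused because every row needs all its keys, so this picture only shows the tray by the start pose. I'm resending it.

Request:
play_rows([
  {"slide": [0,0,0],"delta_rot": [0,0,-1],"jaw": 50},
  {"slide": [0,0,0],"delta_rot": [0,0,-1],"jaw": 50},
  {"slide": [0,0,0],"delta_rot": [0,0,-1],"jaw": 50},
  {"slide": [-0.78,0.68,0],"delta_rot": [0,0,0],"jaw": 50},
  {"slide": [-0.78,0.68,0],"delta_rot": [0,0,0],"jaw": 50},
  {"slide": [-0.78,0.68,0],"delta_rot": [0,0,0],"jaw": 50},
  {"slide": [-0.78,0.68,0],"delta_rot": [0,0,0],"jaw": 50},
  {"slide": [-0.78,0.68,0],"delta_rot": [0,0,0],"jaw": 50},
  {"slide": [-0.78,0.68,0],"delta_rot": [0,0,0],"jaw": 50},
  {"slide": [-0.78,0.68,0],"delta_rot": [0,0,0],"jaw": 50},
  {"slide": [-0.78,0.68,0],"delta_rot": [0,0,0],"jaw": 50},
  {"slide": [-0.78,0.68,0],"delta_rot": [0,0,0],"jaw": 50},
  {"slide": [-0.78,0.68,0],"delta_rot": [0,0,0],"jaw": 50},
  {"slide": [-0.78,0.68,0],"delta_rot": [0,0,0],"jaw": 50},
  {"slide": [-0.78,0.68,0],"delta_rot": [0,0,0],"jaw": 50},
  {"slide": [-0.78,0.68,0],"delta_rot": [0,0,0],"jaw": 50},
  {"slide": [-0.78,0.68,0],"delta_rot": [0,0,0],"jaw": 50},
  {"slide": [-0.78,0.68,0],"delta_rot": [0,0,0],"jaw": 50},
])

```text
clock: 2.95
eef_pos: [501.0, 288.3, 204.3]
orientation: [0.726, 0.688, 0.0, 0.0]
ft_force: [-0.4, 0.4, 0.2]
grip_width: 49.9
```

Run:
```python
from h import *
f=ctrl.grab_frame("wrist");save(f["image"],"w2",1.25)
for q in ["tube","rack","gauge","cursor","short_tube"]:
    for r in ctrl.regions_of(q,"wrist")[:2]: print(q,round(r["conf"],2),r["rect"])
o=ctrl.get_obs();print(o["eef_pos"],o["joint_pos"],o["grip_width"]);print(proj(f,[543,291,110],1),proj(f,[543,291,40],1))
```

```text
tube 0.68 [324.6, 205.9, 340.2, 246.8]
tube 0.59 [220.3, 200.9, 254.1, 242.6]
rack 0.67 [304.3, 119.4, 366.1, 244.4]
gauge 0.6 [53.8, 231.4, 212.8, 298.0]
gauge 0.15 [1.0, 268.4, 42.9, 314.3]
cursor 0.9 [144.2, 253.4, 189.7, 289.8]
cursor 0.22 [0.6, 107.0, 33.2, 158.0]
short_tube 0.79 [326.9, 141.6, 351.3, 172.0]
short_tube 0.67 [145.6, 255.2, 189.5, 292.2]
[499.37604416 290.6977741  204.12087714] [-0.53741224  0.52333387 -0.05737932  1.72348209  0.03520953  0.89576598
  0.9094967 ] 50.00964157885315
[327.73978457 238.69954207] [326.73125459 215.06238108]
```

View pics/w2.png

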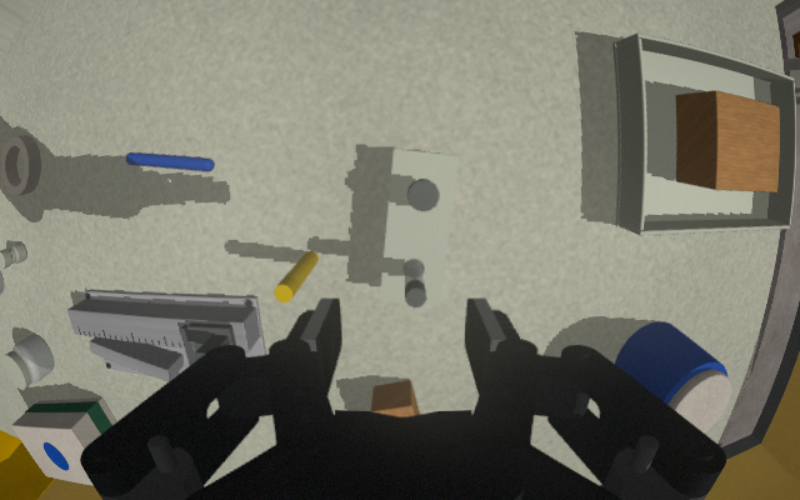

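The picture shows the tall tube's stopper top at about (416,297) and its hole at (413,268). The short wide cap is at (423,194) and the yellow one at (284,292). The gauge lies on the left.

Run:
```python
from h import *
f=ctrl.grab_frame("wrist");o=ctrl.get_obs()
p=onz(f,416/1.25,297.5/1.25,110,1);q=onz(f,413/1.25,268/1.25,40,1);print(p,q,"short",onz(f,423/1.25,194/1.25,66,1))
M=R.from_quat(o["orientation"]).as_matrix();print(M.round(3))
t=p.copy();t[2]=85-19;print("d units",(M.T@(t-o["eef_pos"])/25).round(2))
I=lambda x,y,z:onz(f,x/1.25,y/1.25,z,1)[:2].round(1)
print("fence: robot-side plate corners",I(87,292,8),I(256,297,8),"fence top",I(70,312,48),I(258,322,48))
```

```text
[540.78253848 298.16593032 110.        ] [540.6100565 297.7381665  40.       ] short [470.92618333 308.26499901  66.        ]
[[ 0.052  0.999 -0.001]
 [ 0.999 -0.052  0.001]
 [ 0.001 -0.001 -1.   ]]
d units [0.37 1.65 5.52]
fence: robot-side plate corners [ 567.6 -133.6] [575.7 129.5] fence top [ 580.  -134.9] [586.4 144.5]
```

Request:
play_rows([
  {"slide": [0.1,0.55,0.9],"delta_rot": [0,0,0],"jaw": 50},
  {"slide": [0.1,0.55,0.9],"delta_rot": [0,0,0],"jaw": 50},
  {"slide": [0.12,0.55,0.9],"delta_rot": [0,0,0],"jaw": 50},
  {"slide": [0,0,0],"delta_rot": [0,0,0],"jaw": 50},
  {"slide": [0,0,0],"delta_rot": [0,0,0],"jaw": 50},
])

```text
clock: 3.72
eef_pos: [540.4, 295.7, 135.3]
orientation: [0.725, 0.688, -0.001, -0.001]
ft_force: [-0.1, 1.0, -0.3]
grip_width: 50.1
```

Run:
```python
from h import *
f=ctrl.grab_frame("wrist");o=ctrl.get_obs();im=f["image"].copy()
print(o["eef_pos"])
for q in ["tube"]:
    for r in ctrl.regions_of(q,"wrist")[:2]: print(q,round(r["conf"],2),r["rect"])
for dx in (-25,0,25):
    u=proj(f,R.from_quat(o["orientation"]).apply([dx,0,0])+o["eef_pos"],1);print(dx,u.round(1))
save(im[120:360,170:490],"w3",2.4)
```

```text
[540.77059125 296.13794216 136.65832132]
tube 0.68 [309.4, 187.7, 333.8, 237.5]
tube 0.59 [175.9, 180.8, 230.0, 229.6]
-25 [280.3 235.2]
0 [323.1 235.4]
25 [365.8 235.2]
```

View pics/w3.png

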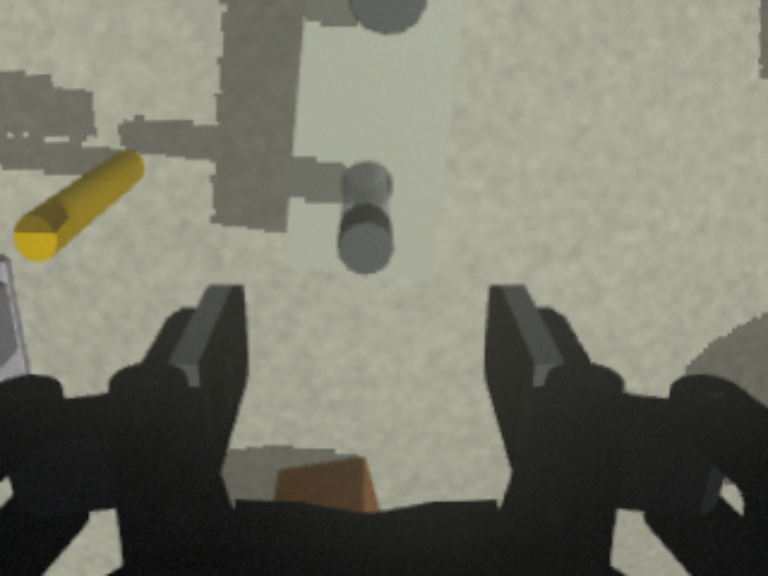

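The tube top at (365,245) lies midway between the fingers (247 to 485). I'll check y numerically and then descend.

Run:
```python
from h import *
f=ctrl.grab_frame("wrist");o=ctrl.get_obs()
p=onz(f,170+365/2.4,120+245/2.4,110,1);print(p,onz(f,170+368/2.4,120+185/2.4,40,1),o["eef_pos"])
M=R.from_quat(o["orientation"]).as_matrix();p[2]=66;print((M.T@(p-o["eef_pos"])/25).round(2))
```

```text
[543.32875936 296.05929106 110.        ] [544.43657512 297.09332034  40.        ] [541.43367081 296.3003029  137.99185272]
[-0.01  0.07  2.88]
```

Request:
play_rows([
  {"slide": [0,0.05,0.72],"delta_rot": [0,0,0],"jaw": 50},
  {"slide": [0,0.03,0.72],"delta_rot": [0,0,0],"jaw": 50},
  {"slide": [0,0,0.72],"delta_rot": [0,0,0],"jaw": 50},
  {"slide": [0,0,0.72],"delta_rot": [0,0,0],"jaw": 50},
  {"slide": [0,0,0],"delta_rot": [0,0,0],"jaw": 50},
  {"slide": [0,0,0],"delta_rot": [0,0,0],"jaw": 12},
  {"slide": [0,0,0],"delta_rot": [0,0,0],"jaw": 12},
  {"slide": [0,0,0],"delta_rot": [0,0,0],"jaw": 12},
  {"slide": [0,0,0],"delta_rot": [0,0,0],"jaw": 12},
  {"slide": [0,0,0],"delta_rot": [0,0,0],"jaw": 12},
  {"slide": [0,0,0],"delta_rot": [0,0,0],"jaw": 12},
  {"slide": [0,0,0],"delta_rot": [0,0,0],"jaw": 12},
  {"slide": [0,0,0],"delta_rot": [0,0,0],"jaw": 12},
], newtons=30)

```text
clock: 4.95
eef_pos: [545.2, 295.8, 66.5]
orientation: [0.726, 0.688, 0.002, 0.0]
ft_force: [0.3, 0.6, 7.5]
grip_width: 14.4
```

Request:
play_rows([
  {"slide": [0,0,0],"delta_rot": [0,0,0],"jaw": 12},
  {"slide": [0,0,0],"delta_rot": [0,0,0],"jaw": 12},
  {"slide": [0,0,0],"delta_rot": [0,0,0],"jaw": 12},
])

```text
clock: 5.2
eef_pos: [545.2, 295.8, 66.5]
orientation: [0.726, 0.688, 0.002, 0.0]
ft_force: [-0.6, -0.9, 6.0]
grip_width: 14.5
```

Run:
```python
from h import *
f=ctrl.grab_frame("wrist");o=ctrl.get_obs();im=f["image"]
print(o["eef_pos"],o["ft_force"],o["grip_width"],R.from_quat(o["orientation"]).as_matrix()[:,2])
save(im[120:360,170:490],"w4",2.4)
```

```text
[545.18085175 295.83749086  66.55173948] [-0.16375724  0.60925167  6.50105752] 14.364111324570008 [ 0.00302082  0.0018434  -0.99999374]
```

View pics/w4.png

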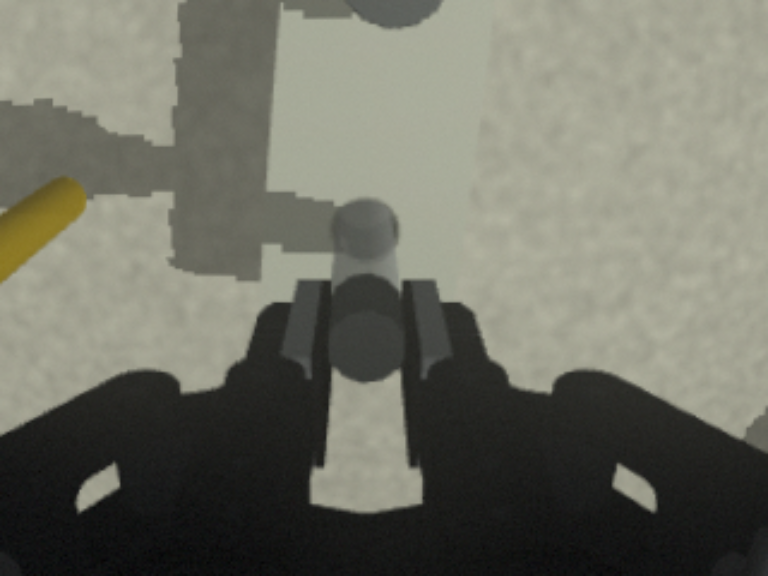

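The tube is held between the pads, with its stopper at (366,345) and upright. Next I lift it and move beside the gauge to look.

Request:
play_rows([
  {"slide": [0,0,-0.5],"delta_rot": [0,0,0],"jaw": 12},
  {"slide": [0,0,-0.8],"delta_rot": [0,0,0],"jaw": 12},
  {"slide": [0,0,-0.9],"delta_rot": [0,0,0],"jaw": 12},
  {"slide": [0,0,-0.9],"delta_rot": [0,0,0],"jaw": 12},
  {"slide": [0,0,-0.9],"delta_rot": [0,0,0],"jaw": 12},
  {"slide": [0,0,-0.9],"delta_rot": [0,0,0],"jaw": 12},
  {"slide": [-0.9,0.1,0],"delta_rot": [0,0,0],"jaw": 12},
  {"slide": [-0.9,0.1,0],"delta_rot": [0,0,0],"jaw": 12},
  {"slide": [-0.9,0.1,0],"delta_rot": [0,0,0],"jaw": 12},
  {"slide": [-0.9,0.1,0],"delta_rot": [0,0,0],"jaw": 12},
  {"slide": [-0.9,0.1,0],"delta_rot": [0,0,0],"jaw": 12},
  {"slide": [-0.9,0.1,0],"delta_rot": [0,0,0],"jaw": 12},
  {"slide": [-0.9,0.1,0],"delta_rot": [0,0,0],"jaw": 12},
  {"slide": [-0.9,0.1,0],"delta_rot": [0,0,0],"jaw": 12},
  {"slide": [-0.9,0.1,0],"delta_rot": [0,0,0],"jaw": 12},
  {"slide": [-0.9,0.1,0],"delta_rot": [0,0,0],"jaw": 12},
  {"slide": [-0.9,0.1,0],"delta_rot": [0,0,0],"jaw": 12},
  {"slide": [-0.9,0.1,0],"delta_rot": [0,0,0],"jaw": 12},
  {"slide": [0,0,0],"delta_rot": [0,0,0],"jaw": 12},
  {"slide": [0,0,0],"delta_rot": [0,0,0],"jaw": 12},
])

```text
clock: 6.92
eef_pos: [559.3, 22.0, 188.0]
orientation: [0.727, 0.687, 0.0, 0.0]
ft_force: [0.5, 1.0, 0.3]
grip_width: 14.8
```

Run:
```python
from h import *
f=ctrl.grab_frame("wrist");o=ctrl.get_obs();im=f["image"]
print(o["eef_pos"],o["ft_force"],o["grip_width"],o["clock"])
np.savez("w5.npz",eye=f["eye"],attitude=f["attitude"],image=im,fovy=f["fovy"],cx=f["cx"],cy=f["cy"])
save(im[100:340,150:550],"w5",2)
```

```text
[559.33809661  23.80738123 187.86230863] [-0.07740885  0.24182081 -1.32045011] 14.812360275506343 6.9667
```

View pics/w5.png

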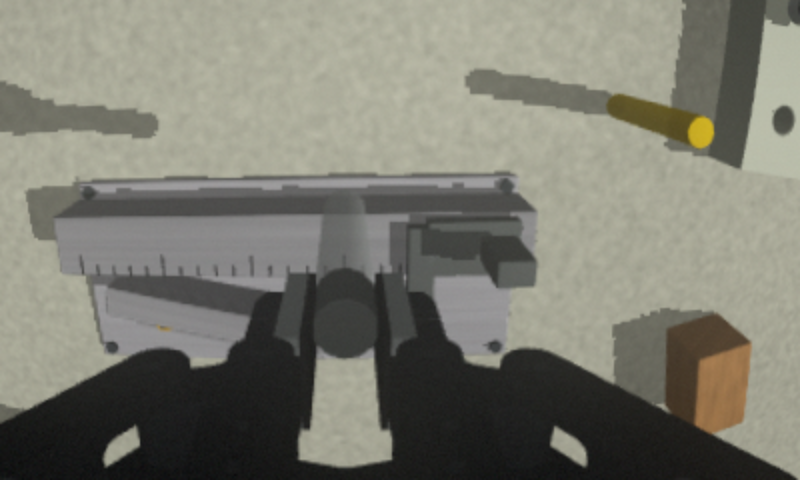

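The gauge shows clearly: fence top corners at (58,216), (535,211) and (60,274), plate corners at (80,181), (516,175) and (507,352), tab top centre at about (517,274). I'll fit the gauge pose to these.

```bash
cat > fit.py <<'E'
from h import *
from scipy.optimize import least_squares
f=dict(np.load("w5.npz"));f={k:(v if v.ndim else float(v)) for k,v in f.items()}
D=lambda x,y:np.array([150+x/2,100+y/2])
G=[(135,-35,48,58,216),(-135,-35,48,535,211),(135,0,48,60,274),(135,-45,8,80,181),(-135,-45,8,516,175),(-135,75,8,507,352)]
def w(p,g):
    c,s=np.cos(p[2]),np.sin(p[2]);return np.array([p[0]+c*g[0]-s*g[1],p[1]+s*g[0]+c*g[1],g[2]])
r=least_squares(lambda p:np.concatenate([proj(f,w(p,g),1)-D(*g[3:]) for g in G]),[614,-13,-1.62])
P=r.x
if __name__=="__main__":
    print(P.round(3),r.fun.round(1))
    inv=lambda q:(R.from_euler('z',-P[2]).as_matrix()@(q-[P[0],P[1],0])).round(1)
    print("tab top",inv(onz(f,*D(517,274),96,1)))
    print("finger edges",[inv(onz(f,*D(u,v),59,1)) for u,v in [(407,290),(434,290)]])
    print("jaw top mouth/other",[inv(onz(f,*D(u,v),48,1)) for u,v in [(107,290),(107,312),(250,318),(118,276)]])
    o=ctrl.get_obs();M=R.from_quat(o["orientation"]).as_matrix()
    print("tube top in tool",M.T@(onz(f,*D(345,327),o["eef_pos"][2]+43.5,1)-o["eef_pos"]),"tool x angle",np.arctan2(M[1,0],M[0,0]),"want",P[2]+np.pi)
    m=w(P,(-3,11.5,8));print("mouth",m); print("-20mm",w(P,(-12,11.5,8)))
E
python3 fit.py
```

```text
[617.638 -11.41   -1.613] [-3.4  0.2  2.2 -0.5  0.2  0.  -1.6  0.6  2.4 -0.  -0.3  0.9]
tab top [-110.5  -18.3   96. ]
finger edges [array([-62.6,   4.3,  59. ]), array([-76.9,   4.7,  59. ])]
jaw top mouth/other [array([106.2,   9.3,  48. ]), array([108.5,  23.3,  48. ]), array([23.2, 25.3, 48. ]), array([97.9,  0.5, 48. ])]
tube top in tool [ -1.62835431  -2.72805561 -43.50275799] tool x angle 1.5160162370790975 want 1.5283747035447854
mouth [629.25454521  -8.90075471   8.        ]
-20mm [6.29636225e+02 9.11483305e-02 8.00000000e+00]
```

Tab measures y=-18, x=-110, and the finger face x=-62.6. These agree with each other, so the cursor is about 12 mm along. I'm moving over the mouth with the tube's underside just above the fence top.

Request:
play_rows([
  {"slide": [0,0,0],"delta_rot": [0,0,-0.1],"jaw": 12},
  {"slide": [-0.22,0.6,0],"delta_rot": [0,0,0],"jaw": 12},
  {"slide": [-0.22,0.6,0],"delta_rot": [0,0,0],"jaw": 12},
  {"slide": [-0.22,0.6,0],"delta_rot": [0,0,0],"jaw": 12},
  {"slide": [-0.22,0.6,0],"delta_rot": [0,0,0],"jaw": 12},
  {"slide": [-0.22,0.6,0],"delta_rot": [0,0,0],"jaw": 12},
  {"slide": [0,0,0.6],"delta_rot": [0,0,0],"jaw": 12},
  {"slide": [0,0,0.6],"delta_rot": [0,0,0],"jaw": 12},
  {"slide": [0,0,0.6],"delta_rot": [0,0,0],"jaw": 12},
  {"slide": [0,0,0.6],"delta_rot": [0,0,0],"jaw": 12},
  {"slide": [0,0,0.45],"delta_rot": [0,0,0],"jaw": 12},
  {"slide": [0,0,0],"delta_rot": [0,0,0],"jaw": 12},
  {"slide": [0,0,0],"delta_rot": [0,0,0],"jaw": 12},
  {"slide": [0,0,0],"delta_rot": [0,0,0],"jaw": 12},
])

```text
clock: 8.13
eef_pos: [633.8, -6.3, 116.7]
orientation: [0.721, 0.692, 0.001, 0.0]
ft_force: [0.1, 0.0, 0.1]
grip_width: 14.6
```

Run:
```python
from h import *
f=ctrl.grab_frame("wrist");o=ctrl.get_obs();im=f["image"]
a=ctrl.grab_frame("scene")["image"]
import fit
print(o["eef_pos"],o["ft_force"],o["grip_width"],o["clock"])
t=np.array(o["eef_pos"]);M=R.from_quat(o["orientation"]).as_matrix();t=t+M@[0,-2.5,0]
print("tube gauge",R.from_euler('z',-fit.P[2]).as_matrix()@(t-[fit.P[0],fit.P[1],0]))
print("fence edge px",[(2.5*(proj(f,fit.w(fit.P,(x,0,48)),1)-[180,80])).round() for x in (-30,0,60,100)])
C=np.zeros((600,800,3),np.uint8);C[:]=cv2.resize(im[80:320,180:500],(800,600))
C[400:,550:]=cv2.resize(a[190:290,265:390],(250,200))
save(C,"w6")
```

```text
[633.89784623  -6.44102973 116.90262396] [ 0.42249378 -0.34627548 -0.17081691] 14.495468731680251 8.1833
tube gauge [ -5.65160866  13.53481519 116.89803449]
fence edge px [array([433., 257.]), array([337., 257.]), array([151., 258.]), array([ 37., 259.])]
```

View pics/w6.png

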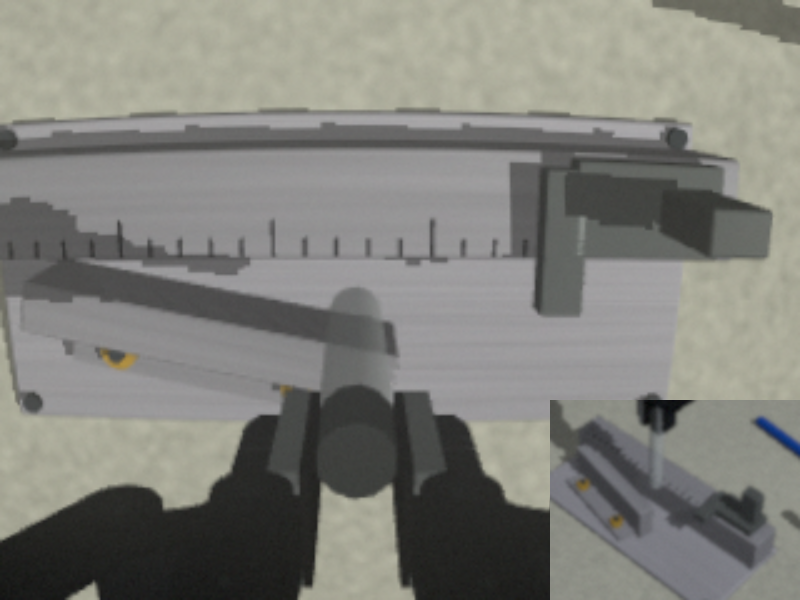

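Row 258 for the fence edge matches the prediction of 257. The jaw's slot-side top edge runs from (25,298) to (397,355). I'll compute its line and the clearance.

Run:
```python
from h import *
import fit
f=ctrl.grab_frame("wrist")
inv=lambda q:(R.from_euler('z',-fit.P[2]).as_matrix()@(q-[fit.P[0],fit.P[1],0])).round(1)
for u,v,z in [(25,298,48),(397,355,48),(70,262,8),(397,325,8),(355,297,60),(357,455,160)]: print(inv(onz(f,180+u/2.5,80+v/2.5,z,1)))
```

```text
[106.6  13.7  48. ]
[-18.9  32.9  48. ]
[104.4  10.2   8. ]
[-21.  35.   8.]
[-5.3 10.1 60. ]
[ -5.8  12.6 160. ]
```

Clearance is good: at the mouth the tube centre may be at y 8 to 24, and it is at 10 to 13. I expect it to wedge near x≈75. Lowering now.

Request:
play_rows([
  {"slide": [0,0,0.5],"delta_rot": [0,0,0],"jaw": 12},
  {"slide": [0,0,0.5],"delta_rot": [0,0,0],"jaw": 12},
  {"slide": [0,0,0.5],"delta_rot": [0,0,0],"jaw": 12},
  {"slide": [0,0,0.4],"delta_rot": [0,0,0],"jaw": 12},
  {"slide": [0,0,0],"delta_rot": [0,0,0],"jaw": 12},
  {"slide": [0,0,0],"delta_rot": [0,0,0],"jaw": 12},
  {"slide": [0,0,0],"delta_rot": [0,0,0],"jaw": 12},
])

```text
clock: 8.87
eef_pos: [633.0, -6.8, 68.1]
orientation: [0.722, 0.692, -0.0, -0.0]
ft_force: [-0.1, 0.0, -0.2]
grip_width: 14.6
```

Request:
play_rows([
  {"slide": [0,0,0.05],"delta_rot": [0,0,0],"jaw": 12},
  {"slide": [0,0,0.05],"delta_rot": [0,0,0],"jaw": 12},
  {"slide": [0,0,0],"delta_rot": [0,0,0],"jaw": 12},
  {"slide": [0,0,0],"delta_rot": [0,0,0],"jaw": 12},
])

```text
clock: 9.2
eef_pos: [633.1, -6.8, 66.0]
orientation: [0.722, 0.692, 0.0, 0.0]
ft_force: [0.6, -0.3, 0.1]
grip_width: 14.8
```

Request:
play_rows([
  {"slide": [0,0,0.04],"delta_rot": [0,0,0],"jaw": 12},
  {"slide": [0,0,0],"delta_rot": [0,0,0],"jaw": 12},
  {"slide": [0,0,0],"delta_rot": [0,0,0],"jaw": 12},
])

```text
clock: 9.45
eef_pos: [633.0, -6.8, 64.8]
orientation: [0.722, 0.692, -0.0, -0.0]
ft_force: [1.2, -0.4, -0.2]
grip_width: 14.4
```

Request:
play_rows([
  {"slide": [0,0,0.02],"delta_rot": [0,0,0],"jaw": 12},
  {"slide": [0,0,0],"delta_rot": [0,0,0],"jaw": 12},
  {"slide": [0,0,0],"delta_rot": [0,0,0],"jaw": 12},
])

```text
clock: 9.7
eef_pos: [633.3, -6.8, 64.6]
orientation: [0.722, 0.692, 0.0, 0.0]
ft_force: [-0.4, -0.0, 1.7]
grip_width: 14.5
```

Standing on the plate at 1.7 N. Now I feel for the fence.

Request:
play_rows([
  {"slide": [0,-0.06,0],"delta_rot": [0,0,0],"jaw": 12},
  {"slide": [0,-0.04,0],"delta_rot": [0,0,0],"jaw": 12},
  {"slide": [0,0,0],"delta_rot": [0,0,0],"jaw": 12},
  {"slide": [0,0,0],"delta_rot": [0,0,0],"jaw": 12},
])

```text
clock: 10.03
eef_pos: [631.1, -6.7, 64.7]
orientation: [0.722, 0.692, 0.0, 0.0]
ft_force: [0.7, 0.1, 2.4]
grip_width: 14.5
```

Request:
play_rows([
  {"slide": [0,-0.04,0],"delta_rot": [0,0,0],"jaw": 12},
  {"slide": [0,0,0],"delta_rot": [0,0,0],"jaw": 12},
  {"slide": [0,0,0],"delta_rot": [0,0,0],"jaw": 12},
])

```text
clock: 10.28
eef_pos: [630.1, -6.7, 64.6]
orientation: [0.722, 0.692, 0.0, 0.0]
ft_force: [1.2, 0.1, 4.5]
grip_width: 14.0
```

Request:
play_rows([
  {"slide": [0,-0.04,0],"delta_rot": [0,0,0],"jaw": 12},
  {"slide": [0,0,0],"delta_rot": [0,0,0],"jaw": 12},
  {"slide": [0,0,0],"delta_rot": [0,0,0],"jaw": 12},
])

```text
clock: 10.53
eef_pos: [629.1, -6.6, 64.7]
orientation: [0.722, 0.692, 0.0, 0.0]
ft_force: [1.8, -0.2, 5.4]
grip_width: 14.3
```

Request:
play_rows([
  {"slide": [0,-0.04,-0.02],"delta_rot": [0,0,0],"jaw": 12},
  {"slide": [0,0,0],"delta_rot": [0,0,0],"jaw": 12},
  {"slide": [0,0,0],"delta_rot": [0,0,0],"jaw": 12},
])

```text
clock: 10.78
eef_pos: [627.1, -6.6, 64.6]
orientation: [0.722, 0.692, -0.0, -0.0]
ft_force: [1.2, 0.7, 2.8]
grip_width: 14.7
```

Run:
```python
from h import *
import fit
inv=lambda q:(R.from_euler('z',-fit.P[2]).as_matrix()@(q-[fit.P[0],fit.P[1],0])).round(1)
o=ctrl.get_obs();print(o["ft_force"],o["wrist_torque"],inv(o["eef_pos"]))
f=ctrl.grab_frame("scene");g=ctrl.grab_frame("wrist");s=ctrl.grab_frame("side")
print("pred scene top/bottom if upright at y=8",[proj(f,fit.w(fit.P,(-5.5,8,z))) for z in (8,108)])
C=np.zeros((600,800,3),np.uint8)
C[:300,:400]=cv2.resize(g["image"][150:300,220:420],(400,300))
C[:400,400:]=cv2.resize(f["image"][180:280,280:380],(400,400),interpolation=cv2.INTER_CUBIC)
C[300:,:400]=cv2.resize(s["image"][130:230,290:423],(400,300),interpolation=cv2.INTER_CUBIC)
save(C,"c7")
```

```text
[1.21615609 0.66084027 2.81356736] [-0.02263555 -0.32079339  0.00888986] [-5.2  9.2 64.6]
pred scene top/bottom if upright at y=8 [array([318.84083119, 245.724309  ]), array([319.80789892, 213.16014617])]
```

View pics/c7.png

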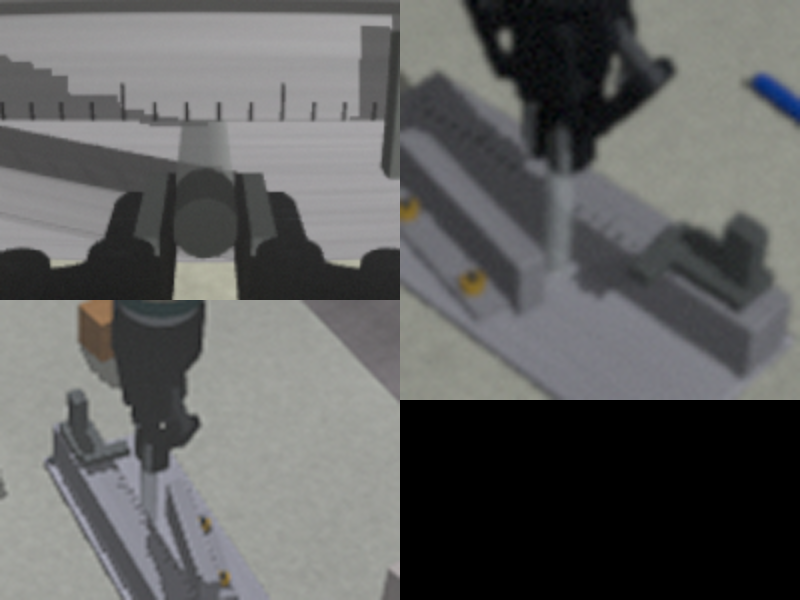

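The tube is standing in the mouth close to the fence, with the jaw on its other side and the cursor behind it. I'll press a little more to seat it along the fence.

Request:
play_rows([
  {"slide": [0,-0.03,0],"delta_rot": [0,0,0],"jaw": 12},
  {"slide": [0,0,0],"delta_rot": [0,0,0],"jaw": 12},
  {"slide": [0,0,0],"delta_rot": [0,0,0],"jaw": 12},
])

```text
clock: 11.18
eef_pos: [626.8, -6.5, 64.7]
orientation: [0.722, 0.692, -0.0, -0.0]
ft_force: [1.9, 0.0, 1.3]
grip_width: 14.5
```

Request:
play_rows([
  {"slide": [0,-0.03,0],"delta_rot": [0,0,0],"jaw": 12},
  {"slide": [0,0,0],"delta_rot": [0,0,0],"jaw": 12},
  {"slide": [0,0,0],"delta_rot": [0,0,0],"jaw": 12},
])

```text
clock: 11.43
eef_pos: [626.2, -6.5, 64.7]
orientation: [0.722, 0.692, 0.0, 0.0]
ft_force: [1.4, 0.6, 0.6]
grip_width: 14.5
```

Request:
play_rows([
  {"slide": [0,-0.03,0],"delta_rot": [0,0,0],"jaw": 12},
  {"slide": [0,0,0],"delta_rot": [0,0,0],"jaw": 12},
  {"slide": [0,0,0],"delta_rot": [0,0,0],"jaw": 12},
])

```text
clock: 11.68
eef_pos: [625.6, -6.5, 64.9]
orientation: [0.722, 0.692, 0.0, 0.0]
ft_force: [2.6, -0.7, 0.3]
grip_width: 14.3
```

Run:
```python
from h import *
import fit
inv=lambda q:(R.from_euler('z',-fit.P[2]).as_matrix()@(q-[fit.P[0],fit.P[1],0])).round(1)
f=ctrl.grab_frame("wrist");o=ctrl.get_obs();d=np.array([627.0,-6.6,64.6])-o["eef_pos"]
print(o["eef_pos"],inv(o["eef_pos"]),"in c7: top",inv(onz(f,322.5,263.5,108,1)+d*[1,1,0]))
im=f["image"][150:300,220:420].copy();im=cv2.resize(im,(800,600),interpolation=cv2.INTER_CUBIC)
for y,c in ((8,(255,0,0)),(5,(0,255,0))):
  for z in ((108,48) if y==8 else (108,)):
    p=np.array([proj(f,fit.w(fit.P,(inv(o["eef_pos"])[0]+8*np.cos(t),y+8*np.sin(t),z)),1) for t in np.linspace(0,6.28,60)])
    cv2.polylines(im,[((p-[220,150])*4).astype(int)],True,c,1)
for z,c in ((48,(0,0,255)),):
    p=np.array([proj(f,fit.w(fit.P,(x,0,z)),1) for x in (-60,60)]);cv2.polylines(im,[((p-[220,150])*4).astype(int)],False,c,1)
save(im,"c8")
```

```text
[625.55065437  -6.44754339  64.83946566] [-5.3  7.7 64.8] in c7: top [ -5.3   6.4 108. ]
```

View pics/c8.png

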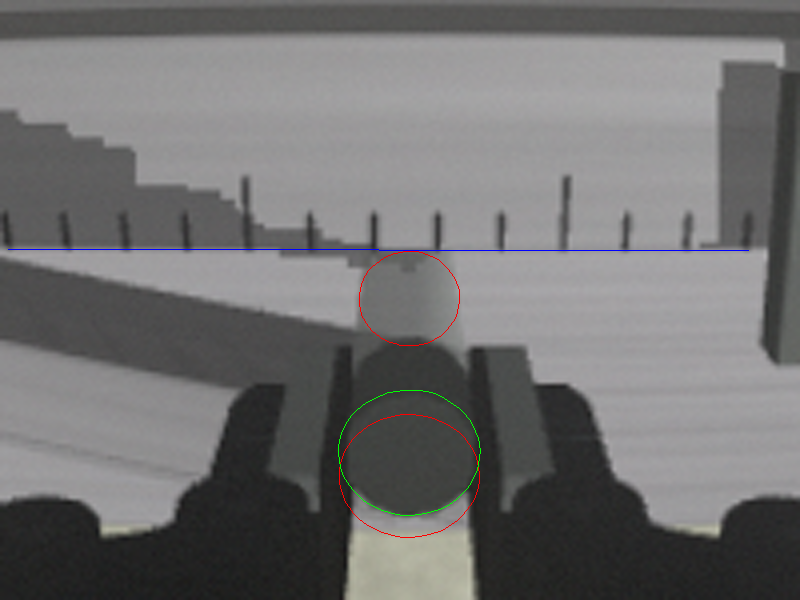

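The stopper's rim matches the y=5 ring and not the y=8 ring, so the top leans about 3 mm over the fence. I'll back off 2.5 mm and start sliding.

Request:
play_rows([
  {"slide": [0,0.06,0],"delta_rot": [0,0,0],"jaw": 12},
  {"slide": [0,0.05,0],"delta_rot": [0,0,0],"jaw": 12},
  {"slide": [-0.1,0,0],"delta_rot": [0,0,0],"jaw": 12},
  {"slide": [-0.15,0,0],"delta_rot": [0,0,0],"jaw": 12},
  {"slide": [-0.15,0,0],"delta_rot": [0,0,0],"jaw": 12},
  {"slide": [-0.15,0,0],"delta_rot": [0,0,0],"jaw": 12},
  {"slide": [-0.15,0,0],"delta_rot": [0,0,0],"jaw": 12},
  {"slide": [-0.15,0,0],"delta_rot": [0,0,0],"jaw": 12},
  {"slide": [-0.15,0,0],"delta_rot": [0,0,0],"jaw": 12},
  {"slide": [-0.1,0,0],"delta_rot": [0,0,0],"jaw": 12},
  {"slide": [0,0,0],"delta_rot": [0,0,0],"jaw": 12},
  {"slide": [0,0,0],"delta_rot": [0,0,0],"jaw": 12},
])

```text
clock: 12.73
eef_pos: [626.7, -34.4, 64.7]
orientation: [0.722, 0.692, -0.0, -0.0]
ft_force: [-0.1, 0.9, 0.3]
grip_width: 14.5
```

Request:
play_rows([
  {"slide": [-0.06,0,0],"delta_rot": [0,0,0],"jaw": 12},
  {"slide": [-0.06,0,0],"delta_rot": [0,0,0],"jaw": 12},
  {"slide": [-0.06,0,0],"delta_rot": [0,0,0],"jaw": 12},
  {"slide": [0,0,0],"delta_rot": [0,0,0],"jaw": 12},
  {"slide": [0,0,0],"delta_rot": [0,0,0],"jaw": 12},
])

```text
clock: 13.15
eef_pos: [626.7, -38.7, 64.8]
orientation: [0.722, 0.692, -0.0, -0.0]
ft_force: [0.5, -0.3, -0.4]
grip_width: 14.5
```

```bash
cat > st.py <<'E'
from h import *
import fit
o=ctrl.get_obs();g=R.from_euler('z',-fit.P[2]).as_matrix()
print("gauge TCP",(g@(o["eef_pos"]-[fit.P[0],fit.P[1],0])).round(1),"F gauge",(g@o["ft_force"]).round(2),"T",np.round(o["wrist_torque"],2),o["grip_width"],o["clock"])
E
python3 st.py
```

```text
gauge TCP [26.9 10.2 64.8] F gauge [ 0.28  0.5  -0.4 ] T [-0.01 -0.   -0.03] 14.508348779349006 13.15
```

Request:
play_rows([
  {"slide": [-0.06,0,0],"delta_rot": [0,0,0],"jaw": 12},
  {"slide": [-0.06,0,0],"delta_rot": [0,0,0],"jaw": 12},
  {"slide": [-0.06,0,0],"delta_rot": [0,0,0],"jaw": 12},
  {"slide": [-0.06,0,0],"delta_rot": [0,0,0],"jaw": 12},
  {"slide": [0,0,0],"delta_rot": [0,0,0],"jaw": 12},
])

```text
clock: 13.57
eef_pos: [626.4, -45.2, 64.8]
orientation: [0.722, 0.692, -0.0, 0.0]
ft_force: [0.2, -0.9, -0.5]
grip_width: 14.4
```

Request:
play_rows([
  {"slide": [-0.06,0,0],"delta_rot": [0,0,0],"jaw": 12},
  {"slide": [-0.06,0,0],"delta_rot": [0,0,0],"jaw": 12},
  {"slide": [-0.06,0,0],"delta_rot": [0,0,0],"jaw": 12},
  {"slide": [-0.06,0,0],"delta_rot": [0,0,0],"jaw": 12},
  {"slide": [0,0,0],"delta_rot": [0,0,0],"jaw": 12},
])

```text
clock: 13.98
eef_pos: [626.2, -51.2, 64.8]
orientation: [0.722, 0.692, -0.0, 0.0]
ft_force: [-0.8, 0.2, 0.1]
grip_width: 14.7
```

Request:
play_rows([
  {"slide": [-0.06,0,0],"delta_rot": [0,0,0],"jaw": 12},
  {"slide": [-0.06,0,0],"delta_rot": [0,0,0],"jaw": 12},
  {"slide": [-0.06,0,0],"delta_rot": [0,0,0],"jaw": 12},
  {"slide": [-0.06,0,0],"delta_rot": [0,0,0],"jaw": 12},
  {"slide": [0,0,0],"delta_rot": [0,0,0],"jaw": 12},
])

```text
clock: 14.4
eef_pos: [625.9, -57.1, 64.8]
orientation: [0.722, 0.692, -0.0, 0.0]
ft_force: [0.2, 0.0, -0.3]
grip_width: 14.3
```

Request:
play_rows([
  {"slide": [-0.05,0,0],"delta_rot": [0,0,0],"jaw": 12},
  {"slide": [-0.05,0,0],"delta_rot": [0,0,0],"jaw": 12},
  {"slide": [-0.05,0,0],"delta_rot": [0,0,0],"jaw": 12},
  {"slide": [0,0,0],"delta_rot": [0,0,0],"jaw": 12},
])

```text
clock: 14.73
eef_pos: [625.8, -60.8, 64.8]
orientation: [0.722, 0.692, -0.0, 0.0]
ft_force: [0.4, 0.7, -0.6]
grip_width: 14.4
```

Request:
play_rows([
  {"slide": [-0.05,0,0],"delta_rot": [0,0,0],"jaw": 12},
  {"slide": [-0.05,0,0],"delta_rot": [0,0,0],"jaw": 12},
  {"slide": [-0.05,0,0],"delta_rot": [0,0,0],"jaw": 12},
  {"slide": [0,0,0],"delta_rot": [0,0,0],"jaw": 12},
])

```text
clock: 15.07
eef_pos: [625.6, -64.5, 64.8]
orientation: [0.722, 0.692, -0.0, 0.0]
ft_force: [0.1, 0.5, 0.1]
grip_width: 14.4
```

Request:
play_rows([
  {"slide": [-0.05,0,0],"delta_rot": [0,0,0],"jaw": 12},
  {"slide": [-0.05,0,0],"delta_rot": [0,0,0],"jaw": 12},
  {"slide": [-0.05,0,0],"delta_rot": [0,0,0],"jaw": 12},
  {"slide": [0,0,0],"delta_rot": [0,0,0],"jaw": 12},
])

```text
clock: 15.4
eef_pos: [625.5, -68.3, 64.8]
orientation: [0.722, 0.692, -0.0, 0.0]
ft_force: [0.5, -0.1, -0.3]
grip_width: 14.4
```

Request:
play_rows([
  {"slide": [-0.04,0,0],"delta_rot": [0,0,0],"jaw": 12},
  {"slide": [-0.04,0,0],"delta_rot": [0,0,0],"jaw": 12},
  {"slide": [0,0,0],"delta_rot": [0,0,0],"jaw": 12},
])

```text
clock: 15.65
eef_pos: [625.4, -70.1, 64.8]
orientation: [0.722, 0.692, -0.0, 0.0]
ft_force: [0.5, -0.1, -0.6]
grip_width: 14.6
```

Request:
play_rows([
  {"slide": [-0.04,0,0],"delta_rot": [0,0,0],"jaw": 12},
  {"slide": [-0.04,0,0],"delta_rot": [0,0,0],"jaw": 12},
  {"slide": [0,0,0],"delta_rot": [0,0,0],"jaw": 12},
])

```text
clock: 15.9
eef_pos: [625.3, -72.1, 64.8]
orientation: [0.722, 0.692, -0.0, 0.0]
ft_force: [-0.7, -0.7, -0.5]
grip_width: 14.7
```

Request:
play_rows([
  {"slide": [-0.04,0,0],"delta_rot": [0,0,0],"jaw": 12},
  {"slide": [-0.04,0,0],"delta_rot": [0,0,0],"jaw": 12},
  {"slide": [0,0,0],"delta_rot": [0,0,0],"jaw": 12},
])

```text
clock: 16.15
eef_pos: [625.2, -74.1, 64.8]
orientation: [0.722, 0.692, -0.0, 0.0]
ft_force: [0.0, -0.3, 0.0]
grip_width: 14.5
```

Request:
play_rows([
  {"slide": [-0.04,0,0],"delta_rot": [0,0,0],"jaw": 12},
  {"slide": [-0.04,0,0],"delta_rot": [0,0,0],"jaw": 12},
  {"slide": [0,0,0],"delta_rot": [0,0,0],"jaw": 12},
])

```text
clock: 16.4
eef_pos: [625.0, -75.1, 64.8]
orientation: [0.722, 0.692, 0.0, -0.0]
ft_force: [-0.8, 1.6, 0.5]
grip_width: 14.6
```

Request:
play_rows([
  {"slide": [-0.04,0,0],"delta_rot": [0,0,0],"jaw": 12},
  {"slide": [-0.04,0,0],"delta_rot": [0,0,0],"jaw": 12},
  {"slide": [0,0,0],"delta_rot": [0,0,0],"jaw": 12},
])

```text
clock: 16.65
eef_pos: [624.9, -76.4, 64.8]
orientation: [0.722, 0.692, 0.0, -0.001]
ft_force: [-0.7, 5.0, 0.0]
grip_width: 14.5
```

Request:
play_rows([
  {"slide": [-0.04,0,0],"delta_rot": [0,0,0],"jaw": 12},
  {"slide": [-0.04,0,0],"delta_rot": [0,0,0],"jaw": 12},
  {"slide": [0,0,0],"delta_rot": [0,0,0],"jaw": 12},
])

```text
clock: 16.9
eef_pos: [624.7, -77.3, 64.7]
orientation: [0.721, 0.693, 0.001, -0.001]
ft_force: [-1.8, 6.3, 0.7]
grip_width: 14.5
```

Request:
play_rows([
  {"slide": [0,0,0],"delta_rot": [0,0,0],"jaw": 12},
  {"slide": [0,0,0],"delta_rot": [0,0,0],"jaw": 12},
  {"slide": [0,0,0],"delta_rot": [0,0,0],"jaw": 12},
  {"slide": [0,0,0],"delta_rot": [0,0,0],"jaw": 12},
])

```text
clock: 17.23
eef_pos: [624.7, -77.4, 64.7]
orientation: [0.721, 0.693, 0.001, -0.001]
ft_force: [-0.2, 6.3, 0.9]
grip_width: 14.8
```

```bash
python3 st.py
python3 - <<'E'
from h import *
o=ctrl.get_obs();M=R.from_quat(o["orientation"]).as_matrix();print(M[:,2])
E
```

```text
gauge TCP [65.6  9.9 64.7] F gauge [-6.33 -0.5   0.92] T [1.66 0.22 0.02] 14.76212233334599 17.2333
[-7.55016890e-04  2.74191698e-03 -9.99995956e-01]
```

A steady 6.3 N along the taper is snug, and the tool is upright within 3 mrad. I'll release gently.

Request:
play_rows([
  {"slide": [0,0,0],"delta_rot": [0,0,0],"jaw": 20},
  {"slide": [0,0,0],"delta_rot": [0,0,0],"jaw": 26},
  {"slide": [0,0,0],"delta_rot": [0,0,0],"jaw": 34},
  {"slide": [0,0,0],"delta_rot": [0,0,0],"jaw": 40},
  {"slide": [0,0,0],"delta_rot": [0,0,0],"jaw": 40},
  {"slide": [0,0,0],"delta_rot": [0,0,0],"jaw": 40},
])

```text
clock: 17.73
eef_pos: [625.1, -80.4, 64.9]
orientation: [0.722, 0.692, -0.0, 0.0]
ft_force: [-0.2, 0.4, 0.6]
grip_width: 40.4
```

```bash
python3 st.py
python3 - <<'E'
from h import *
import fit
f=ctrl.grab_frame("wrist")
for r in ctrl.regions_of("tube","wrist")[:2]: print(r["conf"],r["rect"])
np.savez("w9.npz",eye=f["eye"],attitude=f["attitude"],image=f["image"],fovy=f["fovy"],cx=f["cx"],cy=f["cy"])
print("gauge x=65.6 y=8 top",[proj(f,fit.w(fit.P,(65.6+d,8+e,108)),1).round(1) for d,e in((-8,0),(8,0),(0,-8),(0,8))])
E
```

```text
gauge TCP [68.6 10.3 64.9] F gauge [-0.37 -0.2   0.64] T [ 0.    0.03 -0.06] 40.37239020362277 17.7333
0.94 [313.2, 207.9, 345.1, 283.0]
0.56 [589.1, 101.1, 639.4, 120.7]
gauge x=65.6 y=8 top [array([346.5, 264.1]), array([311.2, 264.1]), array([329. , 248.1]), array([328.7, 279.4])]
```

The force is gone and the tube stayed at x≈65.5. I'm raising clear and going over the cursor tab.

Request:
play_rows([
  {"slide": [0.08,0,0],"delta_rot": [0,0,0],"jaw": 40},
  {"slide": [0,0,-0.4],"delta_rot": [0,0,0],"jaw": 40},
  {"slide": [0,0,-0.6],"delta_rot": [0,0,0],"jaw": 40},
  {"slide": [0,0,-0.6],"delta_rot": [0,0,0],"jaw": 40},
  {"slide": [0,0,-0.6],"delta_rot": [0,0,0],"jaw": 40},
  {"slide": [0,0,-0.6],"delta_rot": [0,0,0],"jaw": 40},
  {"slide": [0,0,0],"delta_rot": [0,0,0],"jaw": 50},
  {"slide": [0.7,-0.1,0],"delta_rot": [0,0,0],"jaw": 50},
  {"slide": [0.8,-0.13,0],"delta_rot": [0,0,0],"jaw": 50},
  {"slide": [0.8,-0.13,0],"delta_rot": [0,0,0],"jaw": 50},
  {"slide": [0.8,-0.13,0],"delta_rot": [0,0,0],"jaw": 50},
  {"slide": [0.8,-0.13,0],"delta_rot": [0,0,0],"jaw": 50},
  {"slide": [0.8,-0.13,0],"delta_rot": [0,0,0],"jaw": 50},
  {"slide": [0.8,-0.13,0],"delta_rot": [0,0,0],"jaw": 50},
  {"slide": [0.8,-0.13,0],"delta_rot": [0,0,0],"jaw": 50},
  {"slide": [0.78,-0.13,0],"delta_rot": [0,0,0],"jaw": 50},
  {"slide": [0,0,0],"delta_rot": [0,0,0],"jaw": 50},
  {"slide": [0,0,0],"delta_rot": [0,0,0],"jaw": 50},
])

```text
clock: 19.33
eef_pos: [603.5, 101.9, 134.6]
orientation: [0.721, 0.693, -0.0, -0.0]
ft_force: [-0.2, -0.7, 0.2]
grip_width: 50.0
```

```bash
python3 st.py
python3 - <<'E'
from h import *
import fit
inv=lambda q:(R.from_euler('z',-fit.P[2]).as_matrix()@(q-[fit.P[0],fit.P[1],0])).round(1)
f=ctrl.grab_frame("wrist")
for r in ctrl.regions_of("cursor","wrist")[:2]: print(r["conf"],r["rect"])
rs=[r for r in ctrl.regions_of("tube","wrist") if r["rect"][0]<250]
for r in rs: print("tube",r["conf"],r["rect"])
for x in (57.5,73.5): print("tube pred",x,[proj(f,fit.w(fit.P,(x,8,z)),1).round() for z in (48,108)])
im=cv2.resize(f["image"][120:320,60:460],(800,400),interpolation=cv2.INTER_CUBIC)
s=ctrl.grab_frame("scene")["image"];C=np.zeros((600,800,3),np.uint8);C[:400]=im
C[400:,:260]=cv2.resize(s[190:290,260:390],(260,200));
w=dict(np.load("w9.npz"))["image"];C[400:,300:600]=cv2.resize(w[170:310,225:435],(300,200))
P=np.array([proj(f,fit.w(fit.P,(-110.5+a*10,-18.3+b*7,96)),1) for a,b in((-1,-1),(1,-1),(1,1),(-1,1))]);cv2.polylines(C,[((P-[60,120])*2).astype(int)],True,(255,0,0),1)
save(C,"c9")
E
```

```text
gauge TCP [-112.6  -18.9  134.6] F gauge [ 0.7  -0.17  0.22] T [-0.07 -0.04 -0.02] 49.972103636659924 19.3333
0.67 [263.3, 180.4, 336.5, 237.3]
tube 0.67 [101.2, 213.5, 164.7, 254.2]
tube pred 57.5 [array([149., 223.]), array([115., 247.])]
tube pred 73.5 [array([136., 223.]), array([101., 246.])]
```

View pics/c9.png

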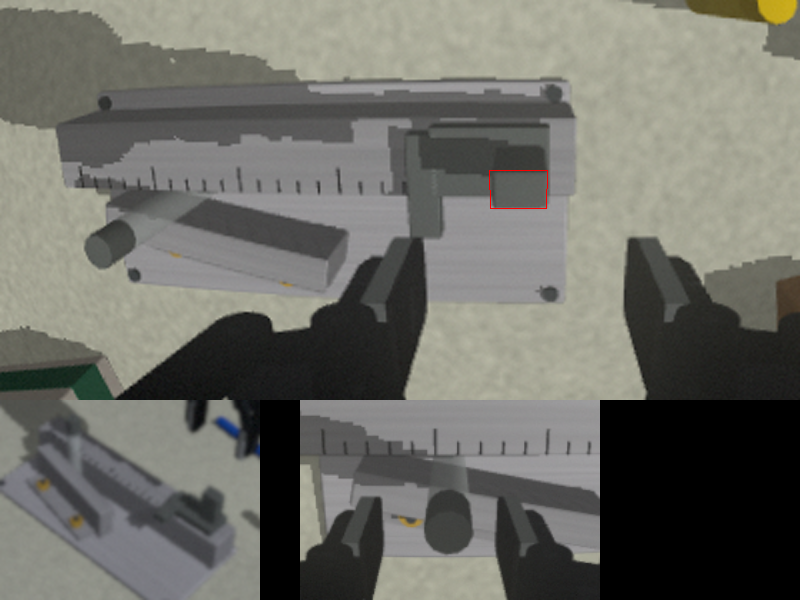

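The tube stands wedged at top left, and the tab top matches the predicted square at (519,190), between the fingers. Descending to grip the tab.

Request:
play_rows([
  {"slide": [-0.08,0,0.5],"delta_rot": [0,0,0],"jaw": 50},
  {"slide": [0,0,0.6],"delta_rot": [0,0,0],"jaw": 50},
  {"slide": [0,0,0.6],"delta_rot": [0,0,0],"jaw": 50},
  {"slide": [0,0,0.6],"delta_rot": [0,0,0],"jaw": 50},
  {"slide": [0,0,0.44],"delta_rot": [0,0,0],"jaw": 50},
  {"slide": [0,0,0],"delta_rot": [0,0,0],"jaw": 50},
  {"slide": [0,0,0],"delta_rot": [0,0,0],"jaw": 50},
], newtons=20)

```text
clock: 20.12
eef_pos: [603.7, 97.5, 66.0]
orientation: [0.722, 0.692, -0.001, -0.0]
ft_force: [0.2, 0.1, 0.5]
grip_width: 50.1
```

Request:
play_rows([
  {"slide": [0,0,0],"delta_rot": [0,0,0],"jaw": 30},
  {"slide": [0,0,0],"delta_rot": [0,0,0],"jaw": 24},
  {"slide": [0,0,0],"delta_rot": [0,0,0],"jaw": 17},
  {"slide": [0,0,0],"delta_rot": [0,0,0],"jaw": 17},
  {"slide": [0,0,0],"delta_rot": [0,0,0],"jaw": 17},
  {"slide": [0,0,0],"delta_rot": [0,0,0],"jaw": 17},
])

```text
clock: 20.62
eef_pos: [604.8, 98.5, 67.3]
orientation: [0.722, 0.692, 0.001, 0.001]
ft_force: [-0.3, 0.7, 5.9]
grip_width: 18.4
```

```bash
python3 st.py
```

```text
gauge TCP [-109.3  -17.5   67.3] F gauge [-0.66 -0.36  5.89] T [ 0.05  0.08 -0.03] 18.40550632708629 20.6167
```

Request:
play_rows([
  {"slide": [0,0,-0.06],"delta_rot": [0,0,0],"jaw": 17},
  {"slide": [-0.1,0,0],"delta_rot": [0,0,0],"jaw": 17},
  {"slide": [-0.2,0,0],"delta_rot": [0,0,0],"jaw": 17},
  {"slide": [-0.25,0,0],"delta_rot": [0,0,0],"jaw": 17},
  {"slide": [-0.25,0,0],"delta_rot": [0,0,0],"jaw": 17},
  {"slide": [-0.25,0,0],"delta_rot": [0,0,0],"jaw": 17},
  {"slide": [-0.25,0,0],"delta_rot": [0,0,0],"jaw": 17},
  {"slide": [-0.25,0,0],"delta_rot": [0,0,0],"jaw": 17},
  {"slide": [-0.25,0,0],"delta_rot": [0,0,0],"jaw": 17},
  {"slide": [-0.2,0,0],"delta_rot": [0,0,0],"jaw": 17},
  {"slide": [0,0,0],"delta_rot": [0,0,0],"jaw": 17},
])

```text
clock: 21.53
eef_pos: [602.3, 45.7, 67.7]
orientation: [0.723, 0.691, -0.0, 0.001]
ft_force: [5.9, -1.4, -6.2]
grip_width: 18.1
```

```bash
python3 st.py
```

```text
gauge TCP [-56.4 -17.7  67.7] F gauge [ 1.11  5.93 -6.22] T [-0.36 -1.16 -0.  ] 18.050219233744983 21.5333
```

A side load has built up against the guide (Fy 5.9, Fz -6.2), so I'll ease it.

Request:
play_rows([
  {"slide": [0,0.07,0.04],"delta_rot": [0,0,0],"jaw": 17},
  {"slide": [0,0,0],"delta_rot": [0,0,0],"jaw": 17},
  {"slide": [0,0,0],"delta_rot": [0,0,0],"jaw": 17},
])

```text
clock: 21.78
eef_pos: [602.5, 46.9, 67.4]
orientation: [0.722, 0.692, -0.001, -0.0]
ft_force: [-1.3, -2.3, 5.3]
grip_width: 18.1
```

```bash
python3 st.py
```

```text
gauge TCP [-57.6 -17.6  67.4] F gauge [ 2.4  -1.2   5.35] T [-0.34  0.18 -0.  ] 18.143726004751343 21.7833
```

Request:
play_rows([
  {"slide": [-0.1,0,-0.02],"delta_rot": [0,0,0],"jaw": 17},
  {"slide": [-0.2,0,0],"delta_rot": [0,0,0],"jaw": 17},
  {"slide": [-0.25,0,0],"delta_rot": [0,0,0],"jaw": 17},
  {"slide": [-0.25,0,0],"delta_rot": [0,0,0],"jaw": 17},
  {"slide": [-0.25,0,0],"delta_rot": [0,0,0],"jaw": 17},
  {"slide": [-0.2,0,0],"delta_rot": [0,0,0],"jaw": 17},
  {"slide": [-0.1,0,0],"delta_rot": [0,0,0],"jaw": 17},
  {"slide": [0,0,0],"delta_rot": [0,0,0],"jaw": 17},
  {"slide": [0,0,0],"delta_rot": [0,0,0],"jaw": 17},
])

```text
clock: 22.53
eef_pos: [601.2, 12.4, 67.4]
orientation: [0.722, 0.692, -0.001, -0.0]
ft_force: [-2.6, 0.5, 6.2]
grip_width: 18.1
```

```bash
python3 st.py
```

```text
gauge TCP [-23.1 -17.5  67.4] F gauge [-0.42 -2.61  6.25] T [-0.11  0.6   0.03] 18.078299838405773 22.5333
```

Request:
play_rows([
  {"slide": [-0.1,-0.03,-0.02],"delta_rot": [0,0,0],"jaw": 17},
  {"slide": [-0.2,0,0],"delta_rot": [0,0,0],"jaw": 17},
  {"slide": [-0.25,0,0],"delta_rot": [0,0,0],"jaw": 17},
  {"slide": [-0.2,0,0],"delta_rot": [0,0,0],"jaw": 17},
  {"slide": [-0.15,0,0],"delta_rot": [0,0,0],"jaw": 17},
  {"slide": [-0.06,0,0],"delta_rot": [0,0,0],"jaw": 17},
  {"slide": [0,0,0],"delta_rot": [0,0,0],"jaw": 17},
  {"slide": [0,0,0],"delta_rot": [0,0,0],"jaw": 17},
])

```text
clock: 23.2
eef_pos: [600.1, -10.8, 67.6]
orientation: [0.722, 0.692, -0.001, 0.0]
ft_force: [0.7, -1.2, -2.0]
grip_width: 18.2
```

```bash
python3 st.py
```

```text
gauge TCP [  0.2 -17.5  67.6] F gauge [ 1.2   0.77 -1.97] T [-0.33  0.08  0.06] 18.196224679506436 23.2
```

Request:
play_rows([
  {"slide": [-0.06,0,0],"delta_rot": [0,0,0],"jaw": 17},
  {"slide": [-0.06,0,0],"delta_rot": [0,0,0],"jaw": 17},
  {"slide": [-0.06,0,0],"delta_rot": [0,0,0],"jaw": 17},
  {"slide": [0,0,0],"delta_rot": [0,0,0],"jaw": 17},
])

```text
clock: 23.53
eef_pos: [600.0, -13.7, 67.6]
orientation: [0.722, 0.692, -0.0, -0.0]
ft_force: [-1.7, 1.2, -2.6]
grip_width: 18.2
```

Request:
play_rows([
  {"slide": [-0.04,0,0],"delta_rot": [0,0,0],"jaw": 17},
  {"slide": [-0.04,0,0],"delta_rot": [0,0,0],"jaw": 17},
  {"slide": [0,0,0],"delta_rot": [0,0,0],"jaw": 17},
])

```text
clock: 23.78
eef_pos: [599.9, -16.1, 67.7]
orientation: [0.722, 0.692, -0.0, -0.0]
ft_force: [-0.2, 0.9, -3.6]
grip_width: 18.0
```

Request:
play_rows([
  {"slide": [-0.03,0,0],"delta_rot": [0,0,0],"jaw": 17},
  {"slide": [0,0,0],"delta_rot": [0,0,0],"jaw": 17},
  {"slide": [0,0,0],"delta_rot": [0,0,0],"jaw": 17},
])

```text
clock: 24.03
eef_pos: [599.9, -16.8, 67.7]
orientation: [0.722, 0.692, -0.0, -0.0]
ft_force: [0.1, 0.8, -4.4]
grip_width: 18.1
```

Request:
play_rows([
  {"slide": [-0.03,0,0.01],"delta_rot": [0,0,0],"jaw": 17},
  {"slide": [0,0,0],"delta_rot": [0,0,0],"jaw": 17},
  {"slide": [0,0,0],"delta_rot": [0,0,0],"jaw": 17},
])

```text
clock: 24.28
eef_pos: [599.9, -17.5, 67.6]
orientation: [0.722, 0.692, -0.0, -0.0]
ft_force: [-0.8, 1.3, -1.9]
grip_width: 18.4
```

Request:
play_rows([
  {"slide": [-0.03,0,0],"delta_rot": [0,0,0],"jaw": 17},
  {"slide": [0,0,0],"delta_rot": [0,0,0],"jaw": 17},
  {"slide": [0,0,0],"delta_rot": [0,0,0],"jaw": 17},
])

```text
clock: 24.53
eef_pos: [599.9, -18.3, 67.6]
orientation: [0.722, 0.692, -0.0, -0.0]
ft_force: [-0.9, 1.1, -2.3]
grip_width: 18.0
```

Request:
play_rows([
  {"slide": [-0.03,0,0],"delta_rot": [0,0,0],"jaw": 17},
  {"slide": [0,0,0],"delta_rot": [0,0,0],"jaw": 17},
  {"slide": [0,0,0],"delta_rot": [0,0,0],"jaw": 17},
])

```text
clock: 24.78
eef_pos: [599.9, -19.0, 67.6]
orientation: [0.722, 0.692, -0.0, -0.0]
ft_force: [-1.3, 2.8, -2.4]
grip_width: 18.2
```

Request:
play_rows([
  {"slide": [-0.02,0,0],"delta_rot": [0,0,0],"jaw": 17},
  {"slide": [0,0,0],"delta_rot": [0,0,0],"jaw": 17},
  {"slide": [0,0,0],"delta_rot": [0,0,0],"jaw": 17},
])

```text
clock: 25.03
eef_pos: [599.9, -19.3, 67.6]
orientation: [0.722, 0.692, -0.0, -0.0]
ft_force: [-1.6, 2.4, -1.8]
grip_width: 18.5
```

Request:
play_rows([
  {"slide": [-0.02,0,0],"delta_rot": [0,0,0],"jaw": 17},
  {"slide": [0,0,0],"delta_rot": [0,0,0],"jaw": 17},
  {"slide": [0,0,0],"delta_rot": [0,0,0],"jaw": 17},
])

```text
clock: 25.28
eef_pos: [599.9, -19.4, 67.6]
orientation: [0.722, 0.692, 0.0, -0.0]
ft_force: [-2.4, 2.6, -0.9]
grip_width: 18.2
```

Request:
play_rows([
  {"slide": [-0.03,0,0],"delta_rot": [0,0,0],"jaw": 17},
  {"slide": [0,0,0],"delta_rot": [0,0,0],"jaw": 17},
  {"slide": [0,0,0],"delta_rot": [0,0,0],"jaw": 17},
])

```text
clock: 25.53
eef_pos: [599.9, -19.5, 67.6]
orientation: [0.722, 0.692, 0.0, -0.001]
ft_force: [-1.5, 3.8, -1.7]
grip_width: 18.6
```

```bash
python3 st.py
python3 - <<'E'
from h import *
f=ctrl.grab_frame("wrist")
for q in ("tube","cursor"):
  for r in ctrl.regions_of(q,"wrist")[:2]: print(q,r["conf"],r["rect"])
E
```

```text
gauge TCP [  8.8 -17.4  67.6] F gauge [-3.75 -1.7  -1.69] T [ 1.01  0.47 -0.01] 18.627844712008063 25.5333
tube 0.92 [219.5, 243.0, 248.5, 283.0]
tube 0.78 [546.3, 120.9, 637.3, 152.7]
cursor 0.89 [245.4, 199.4, 342.9, 276.1]
cursor 0.57 [1.2, 152.2, 11.6, 200.3]
```

The cursor stalled and the push rose to 3.8 N, so the finger meets the tube (face at about x=56.8). Letting go and rising.

Request:
play_rows([
  {"slide": [0,0,0],"delta_rot": [0,0,0],"jaw": 34},
  {"slide": [0,0,0],"delta_rot": [0,0,0],"jaw": 34},
  {"slide": [0,0,0],"delta_rot": [0,0,0],"jaw": 34},
  {"slide": [0,0,0],"delta_rot": [0,0,0],"jaw": 34},
  {"slide": [0.06,0,0],"delta_rot": [0,0,0],"jaw": 34},
  {"slide": [0,0,-0.4],"delta_rot": [0,0,0],"jaw": 34},
  {"slide": [0,0,-0.8],"delta_rot": [0,0,0],"jaw": 34},
  {"slide": [0,0,-0.8],"delta_rot": [0,0,0],"jaw": 34},
  {"slide": [0,0,-0.8],"delta_rot": [0,0,0],"jaw": 34},
  {"slide": [0,0,-0.8],"delta_rot": [0,0,0],"jaw": 34},
  {"slide": [0.3,-0.5,0],"delta_rot": [0,0,0],"jaw": 34},
  {"slide": [0.3,-0.8,0],"delta_rot": [0,0,0],"jaw": 34},
  {"slide": [0,0,0],"delta_rot": [0,0,0],"jaw": 34},
  {"slide": [0,0,0],"delta_rot": [0,0,0],"jaw": 34},
])

```text
clock: 26.85
eef_pos: [567.8, -2.3, 158.6]
orientation: [0.721, 0.693, 0.0, 0.0]
ft_force: [0.4, 0.4, -0.3]
grip_width: 33.8
```

```bash
python3 st.py
python3 - <<'E'
from h import *
import fit
inv=lambda q:(R.from_euler('z',-fit.P[2]).as_matrix()@(q-[fit.P[0],fit.P[1],0])).round(1)
f=ctrl.grab_frame("wrist")
im=cv2.resize(f["image"][120:320,160:426],(800,600),interpolation=cv2.INTER_CUBIC)
for x,y,r,z,c in ((65.5,8,8,108,(255,0,0)),(65.5,8,8,48,(0,255,0))):
    p=np.array([proj(f,fit.w(fit.P,(x+r*np.cos(t),y+r*np.sin(t),z)),1) for t in np.linspace(0,6.28,60)])
    cv2.polylines(im,[((p-[160,120])*3).astype(int)],True,c,1)
save(im,"c10")
E
```

```text
gauge TCP [ -7.  -50.2 158.6] F gauge [-0.46  0.34 -0.33] T [-0.01 -0.05  0.05] 33.80966258178017 26.85
```

I've reached the picture limit, so the last check is numeric: the tube mask against an upright cylinder's projection, and the finger against the tube.

Run:
```python
from h import *
import fit
from scipy.optimize import least_squares
inv=lambda q:(R.from_euler('z',-fit.P[2]).as_matrix()@(q-[fit.P[0],fit.P[1],0])).round(1)
for cam,fi in (("wrist",1),("scene",0)):
    f=ctrl.grab_frame(cam)
    pr=proj(f,fit.w(fit.P,(65.5,8,80)),fi)
    for q in ("tube","cursor"):
        for r in ctrl.regions_of(q,cam)[:3]:
            l,t,R_,b=r["rect"]; print(cam,q,round(r["conf"],2),np.round(r["rect"],1))
            if q=="tube" and l-5<pr[0]<R_+5 and t-5<pr[1]<b+5:
                m=r["pixels"]
                best=[]
                for x in np.arange(62,70,.5):
                  for lean_x in (-4,-2,0,2,4):
                    for lean_y in (-4,-2,0,2,4):
                      h=[]
                      for z,k in ((8,0),(108,1)):
                        h+=[proj(f,fit.w(fit.P,(x+k*lean_x+8*np.cos(a),8+k*lean_y+8*np.sin(a),z)),fi) for a in np.linspace(0,6.28,24)]
                      M=np.zeros(m.shape,np.uint8);cv2.fillConvexPoly(M,cv2.convexHull(np.round(np.array(h)*16).astype(np.int32)),1,shift=4)
                      yy,xx=np.where(m);M=M.astype(bool)
                      best.append(((M&m).sum()/(M|m).sum(),x,lean_x,lean_y))
                print(sorted(best)[-5:])
            if q=="cursor" and cam=="wrist":
                m=r["pixels"];ys,xs=np.where(m)
                print("finger left edge, gauge:",inv(onz(f,xs.min(),np.median(ys[xs<xs.min()+3]),59,1)))
    print("pred finger face edge at 57.5",proj(f,fit.w(fit.P,(57.5,8,59)),fi))
```

```text
wrist tube 0.92 [485.  146.4 545.2 171.1]
wrist tube 0.9 [227.8 238.1 259.  282. ]
[(np.float64(0.5988483685220729), np.float64(65.5), 0, -2), (np.float64(0.5998052580331061), np.float64(68.5), -4, -2), (np.float64(0.6001917545541706), np.float64(65.0), 0, -2), (np.float64(0.600771456123433), np.float64(67.0), -2, -2), (np.float64(0.601161665053243), np.float64(66.5), -2, -2)]
wrist cursor 0.78 [259.4 205.8 318.5 246.4]
finger left edge, gauge: [ 56.4 -20.3  59. ]
pred finger face edge at 57.5 [256.01244768 250.60029457]
scene tube 0.8 [412.2 237.8 423.5 274.2]
scene tube 0.63 [296.2 197.1 300.1 223.6]
[(np.float64(0.5633802816901409), np.float64(67.5), -4, 2), (np.float64(0.5638297872340425), np.float64(65.0), -2, 2), (np.float64(0.5653710247349824), np.float64(68.5), -4, 0), (np.float64(0.5653710247349824), np.float64(69.0), -2, -2), (np.float64(0.5755395683453237), np.float64(69.0), -4, 0)]
scene cursor 0.64 [301.  208.8 329.2 231. ]
pred finger face edge at 57.5 [299.05560003 216.29521466]
```

The measured finger face (56.4) and tube edge (about 57.5) disagree by up to 1 mm, which is within calibration error. A gentle push from behind with shut fingers will settle whether they touch.

Request:
play_rows([
  {"slide": [0.3,0,0],"delta_rot": [0,0,0],"jaw": 0},
  {"slide": [0.4,0.3,0],"delta_rot": [0,0,0],"jaw": 0},
  {"slide": [0.3,0.5,0],"delta_rot": [0,0,0],"jaw": 0},
  {"slide": [0,0.48,0],"delta_rot": [0,0,0],"jaw": 0},
  {"slide": [0,0,0.6],"delta_rot": [0,0,0],"jaw": 0},
  {"slide": [0,0,0.7],"delta_rot": [0,0,0],"jaw": 0},
  {"slide": [0,0,0.7],"delta_rot": [0,0,0],"jaw": 0},
  {"slide": [0,0,0.7],"delta_rot": [0,0,0],"jaw": 0},
  {"slide": [0,0,0.6],"delta_rot": [0,0,0],"jaw": 0},
  {"slide": [0,0,0],"delta_rot": [0,0,0],"jaw": 0},
  {"slide": [0,0,0],"delta_rot": [0,0,0],"jaw": 0},
])

```text
clock: 28.12
eef_pos: [601.1, 22.0, 74.4]
orientation: [0.721, 0.693, -0.0, -0.001]
ft_force: [0.0, 0.7, -0.2]
grip_width: -0.4
```

```bash
python3 st.py
```

```text
gauge TCP [-32.7 -17.9  74.4] F gauge [-0.71 -0.01 -0.24] T [ 0.01 -0.01  0.02] -0.3901079506180065 28.1167
```

Request:
play_rows([
  {"slide": [-0.06,0,0],"delta_rot": [0,0,0],"jaw": 0},
  {"slide": [-0.06,0,0],"delta_rot": [0,0,0],"jaw": 0},
  {"slide": [-0.06,0,0],"delta_rot": [0,0,0],"jaw": 0},
  {"slide": [-0.06,0,0],"delta_rot": [0,0,0],"jaw": 0},
  {"slide": [0,0,0],"delta_rot": [0,0,0],"jaw": 0},
])

```text
clock: 28.53
eef_pos: [601.3, 14.1, 75.7]
orientation: [0.722, 0.692, 0.0, 0.0]
ft_force: [-0.3, -0.5, -0.0]
grip_width: -0.2
```

Request:
play_rows([
  {"slide": [-0.04,0,0],"delta_rot": [0,0,0],"jaw": 0},
  {"slide": [-0.04,0,0],"delta_rot": [0,0,0],"jaw": 0},
  {"slide": [-0.04,0,0],"delta_rot": [0,0,0],"jaw": 0},
  {"slide": [0,0,0],"delta_rot": [0,0,0],"jaw": 0},
])

```text
clock: 28.87
eef_pos: [600.8, 11.5, 75.1]
orientation: [0.722, 0.692, -0.0, 0.0]
ft_force: [-0.1, 0.1, 0.1]
grip_width: -0.1
```

Request:
play_rows([
  {"slide": [-0.04,0,0],"delta_rot": [0,0,0],"jaw": 0},
  {"slide": [-0.04,0,0],"delta_rot": [0,0,0],"jaw": 0},
  {"slide": [0,0,0],"delta_rot": [0,0,0],"jaw": 0},
])

```text
clock: 29.12
eef_pos: [600.7, 9.5, 75.0]
orientation: [0.722, 0.692, -0.0, 0.0]
ft_force: [-0.1, 1.2, 0.4]
grip_width: 0.3
```

Request:
play_rows([
  {"slide": [-0.04,0,0],"delta_rot": [0,0,0],"jaw": 0},
  {"slide": [-0.02,0,0],"delta_rot": [0,0,0],"jaw": 0},
  {"slide": [0,0,0],"delta_rot": [0,0,0],"jaw": 0},
])

```text
clock: 29.37
eef_pos: [600.6, 8.1, 75.1]
orientation: [0.722, 0.692, -0.0, 0.0]
ft_force: [0.0, -0.5, 0.4]
grip_width: 0.2
```

Request:
play_rows([
  {"slide": [-0.04,0,0],"delta_rot": [0,0,0],"jaw": 0},
  {"slide": [0,0,0],"delta_rot": [0,0,0],"jaw": 0},
  {"slide": [0,0,0],"delta_rot": [0,0,0],"jaw": 0},
])

```text
clock: 29.62
eef_pos: [600.6, 7.2, 75.1]
orientation: [0.722, 0.692, -0.0, -0.0]
ft_force: [0.2, 0.2, 0.2]
grip_width: 0.4
```

Request:
play_rows([
  {"slide": [-0.04,0,0],"delta_rot": [0,0,0],"jaw": 0},
  {"slide": [0,0,0],"delta_rot": [0,0,0],"jaw": 0},
  {"slide": [0,0,0],"delta_rot": [0,0,0],"jaw": 0},
])

```text
clock: 29.87
eef_pos: [600.6, 6.3, 75.1]
orientation: [0.722, 0.692, 0.0, 0.0]
ft_force: [0.5, -0.2, -0.5]
grip_width: 0.2
```

Request:
play_rows([
  {"slide": [-0.04,0,0],"delta_rot": [0,0,0],"jaw": 0},
  {"slide": [0,0,0],"delta_rot": [0,0,0],"jaw": 0},
  {"slide": [0,0,0],"delta_rot": [0,0,0],"jaw": 0},
])

```text
clock: 30.12
eef_pos: [600.5, 5.2, 75.1]
orientation: [0.722, 0.692, -0.0, -0.0]
ft_force: [0.9, -0.3, -0.3]
grip_width: -0.1
```

Request:
play_rows([
  {"slide": [-0.04,0,0],"delta_rot": [0,0,0],"jaw": 0},
  {"slide": [0,0,0],"delta_rot": [0,0,0],"jaw": 0},
  {"slide": [0,0,0],"delta_rot": [0,0,0],"jaw": 0},
])

```text
clock: 30.37
eef_pos: [600.5, 4.2, 75.1]
orientation: [0.722, 0.692, -0.0, -0.0]
ft_force: [-0.2, 0.1, -0.8]
grip_width: 0.2
```

Request:
play_rows([
  {"slide": [-0.04,0,0],"delta_rot": [0,0,0],"jaw": 0},
  {"slide": [0,0,0],"delta_rot": [0,0,0],"jaw": 0},
  {"slide": [0,0,0],"delta_rot": [0,0,0],"jaw": 0},
])

```text
clock: 30.62
eef_pos: [600.4, 3.2, 75.1]
orientation: [0.722, 0.692, -0.0, -0.0]
ft_force: [1.3, 0.4, 0.8]
grip_width: -0.1
```

Request:
play_rows([
  {"slide": [-0.03,0,0],"delta_rot": [0,0,0],"jaw": 0},
  {"slide": [0,0,0],"delta_rot": [0,0,0],"jaw": 0},
  {"slide": [0,0,0],"delta_rot": [0,0,0],"jaw": 0},
])

```text
clock: 30.87
eef_pos: [600.4, 2.5, 75.1]
orientation: [0.722, 0.692, -0.0, -0.0]
ft_force: [0.1, 0.7, -0.4]
grip_width: -0.1
```

Request:
play_rows([
  {"slide": [-0.04,0,0],"delta_rot": [0,0,0],"jaw": 0},
  {"slide": [0,0,0],"delta_rot": [0,0,0],"jaw": 0},
  {"slide": [0,0,0],"delta_rot": [0,0,0],"jaw": 0},
])

```text
clock: 31.12
eef_pos: [600.4, 1.4, 75.1]
orientation: [0.722, 0.692, -0.0, -0.0]
ft_force: [0.6, -0.4, -0.3]
grip_width: -0.3
```

Request:
play_rows([
  {"slide": [-0.04,0,0],"delta_rot": [0,0,0],"jaw": 0},
  {"slide": [0,0,0],"delta_rot": [0,0,0],"jaw": 0},
  {"slide": [0,0,0],"delta_rot": [0,0,0],"jaw": 0},
])

```text
clock: 31.37
eef_pos: [600.3, 0.4, 75.1]
orientation: [0.722, 0.692, -0.0, 0.0]
ft_force: [0.1, -1.1, -0.0]
grip_width: 0.2
```

Request:
play_rows([
  {"slide": [-0.04,0,0],"delta_rot": [0,0,0],"jaw": 0},
  {"slide": [0,0,0],"delta_rot": [0,0,0],"jaw": 0},
  {"slide": [0,0,0],"delta_rot": [0,0,0],"jaw": 0},
])

```text
clock: 31.62
eef_pos: [600.3, -0.5, 75.1]
orientation: [0.722, 0.692, -0.0, 0.0]
ft_force: [0.2, -0.0, -0.4]
grip_width: -0.1
```

Request:
play_rows([
  {"slide": [-0.04,0,0],"delta_rot": [0,0,0],"jaw": 0},
  {"slide": [0,0,0],"delta_rot": [0,0,0],"jaw": 0},
  {"slide": [0,0,0],"delta_rot": [0,0,0],"jaw": 0},
])

```text
clock: 31.87
eef_pos: [600.3, -1.6, 75.1]
orientation: [0.722, 0.692, -0.0, 0.0]
ft_force: [-0.4, -0.3, -0.6]
grip_width: 0.0
```

Request:
play_rows([
  {"slide": [-0.03,0,0],"delta_rot": [0,0,0],"jaw": 0},
  {"slide": [0,0,0],"delta_rot": [0,0,0],"jaw": 0},
  {"slide": [0,0,0],"delta_rot": [0,0,0],"jaw": 0},
])

```text
clock: 32.12
eef_pos: [600.2, -2.2, 75.1]
orientation: [0.722, 0.692, 0.0, 0.0]
ft_force: [0.7, -0.3, 0.3]
grip_width: 0.0
```

Request:
play_rows([
  {"slide": [-0.03,0,0],"delta_rot": [0,0,0],"jaw": 0},
  {"slide": [0,0,0],"delta_rot": [0,0,0],"jaw": 0},
  {"slide": [0,0,0],"delta_rot": [0,0,0],"jaw": 0},
])

```text
clock: 32.37
eef_pos: [600.2, -3.0, 75.1]
orientation: [0.722, 0.692, -0.0, -0.0]
ft_force: [-0.7, -0.3, -0.6]
grip_width: 0.0
```

Request:
play_rows([
  {"slide": [-0.03,0,0],"delta_rot": [0,0,0],"jaw": 0},
  {"slide": [0,0,0],"delta_rot": [0,0,0],"jaw": 0},
  {"slide": [0,0,0],"delta_rot": [0,0,0],"jaw": 0},
])

```text
clock: 32.62
eef_pos: [600.2, -3.8, 75.1]
orientation: [0.722, 0.692, -0.0, -0.0]
ft_force: [-0.0, 0.5, 1.0]
grip_width: 0.0
```

Request:
play_rows([
  {"slide": [-0.03,0,0],"delta_rot": [0,0,0],"jaw": 0},
  {"slide": [0,0,0],"delta_rot": [0,0,0],"jaw": 0},
  {"slide": [0,0,0],"delta_rot": [0,0,0],"jaw": 0},
])

```text
clock: 32.87
eef_pos: [600.1, -4.5, 75.1]
orientation: [0.722, 0.692, -0.0, -0.0]
ft_force: [-0.2, 0.1, 1.0]
grip_width: 0.1
```

Request:
play_rows([
  {"slide": [-0.03,0,0],"delta_rot": [0,0,0],"jaw": 0},
  {"slide": [0,0,0],"delta_rot": [0,0,0],"jaw": 0},
  {"slide": [0,0,0],"delta_rot": [0,0,0],"jaw": 0},
])

```text
clock: 33.12
eef_pos: [600.1, -5.3, 75.1]
orientation: [0.722, 0.692, -0.0, -0.0]
ft_force: [-1.1, -0.4, -0.4]
grip_width: -0.3
```

Request:
play_rows([
  {"slide": [-0.03,0,0],"delta_rot": [0,0,0],"jaw": 0},
  {"slide": [0,0,0],"delta_rot": [0,0,0],"jaw": 0},
  {"slide": [0,0,0],"delta_rot": [0,0,0],"jaw": 0},
])

```text
clock: 33.37
eef_pos: [600.0, -6.0, 75.1]
orientation: [0.722, 0.692, -0.0, -0.0]
ft_force: [0.2, -0.3, -1.4]
grip_width: -0.3
```

Request:
play_rows([
  {"slide": [-0.03,0,0],"delta_rot": [0,0,0],"jaw": 0},
  {"slide": [0,0,0],"delta_rot": [0,0,0],"jaw": 0},
  {"slide": [0,0,0],"delta_rot": [0,0,0],"jaw": 0},
])

```text
clock: 33.62
eef_pos: [600.0, -6.7, 75.1]
orientation: [0.722, 0.692, -0.0, 0.0]
ft_force: [0.1, -0.6, -0.2]
grip_width: -0.1
```

Request:
play_rows([
  {"slide": [-0.03,0,0],"delta_rot": [0,0,0],"jaw": 0},
  {"slide": [0,0,0],"delta_rot": [0,0,0],"jaw": 0},
  {"slide": [0,0,0],"delta_rot": [0,0,0],"jaw": 0},
])

```text
clock: 33.87
eef_pos: [600.0, -7.5, 75.1]
orientation: [0.722, 0.692, -0.0, 0.0]
ft_force: [0.0, -0.2, 0.9]
grip_width: -0.3
```

Request:
play_rows([
  {"slide": [-0.03,0,0],"delta_rot": [0,0,0],"jaw": 0},
  {"slide": [0,0,0],"delta_rot": [0,0,0],"jaw": 0},
  {"slide": [0,0,0],"delta_rot": [0,0,0],"jaw": 0},
])

```text
clock: 34.12
eef_pos: [600.0, -8.2, 75.1]
orientation: [0.722, 0.692, -0.0, 0.0]
ft_force: [0.5, 0.4, 0.0]
grip_width: 0.3
```

```bash
python3 st.py
python3 - <<'E'
from h import *
import fit
inv=lambda q:(R.from_euler('z',-fit.P[2]).as_matrix()@(q-[fit.P[0],fit.P[1],0])).round(1)
f=ctrl.grab_frame("wrist")
for q in ("tube","cursor"):
  for r in ctrl.regions_of(q,"wrist")[:2]: print(q,round(r["conf"],2),np.round(r["rect"],1))
for x in (56,57.5,59): print(proj(f,fit.w(fit.P,(x,8,59)),1),proj(f,fit.w(fit.P,(x,-18,59)),1))
print("tab rear top",[proj(f,fit.w(fit.P,(x,-11,96)),1).round(1) for x in (-1,19)])
# tab colour row profile in raw image at tab-top centre height
u=proj(f,fit.w(fit.P,(9,-20,96)),1).round().astype(int);print(u,f["image"][u[1],u[0]-30:u[0]+40:2].mean(1).round())
E
```

```text
gauge TCP [ -2.4 -17.8  75.1] F gauge [-0.42  0.45  0.02] T [-0.02 -0.    0.01] 0.282009219720686 34.1167
tube 0.67 [187.7 241.5 237.8 300.3]
tube 0.65 [529.8 119.6 622.9 151.1]
cursor 0.63 [230.8 196.2 321.9 269.3]
[236.44079986 259.64434725] [232.69291567 223.76886422]
[234.35075195 259.56617406] [230.5225132  223.73451873]
[232.26885553 259.48642664] [228.36136188 223.69951368]
tab rear top [array([319.6, 260.4]), array([282.1, 260.1])]
[300 245] [123. 120. 121. 119. 117. 116. 102.  58.  57.  61.  59.  57.  61.  57.
  57.  60.  58.  60.  59.  66.  68.  67.  70.  67.  68.  34.  34.  35.
  56.  70.  69.  69.  70.  69. 151.]
```

Request:
play_rows([
  {"slide": [-0.03,0,0],"delta_rot": [0,0,0],"jaw": 0},
  {"slide": [0,0,0],"delta_rot": [0,0,0],"jaw": 0},
  {"slide": [0,0,0],"delta_rot": [0,0,0],"jaw": 0},
])

```text
clock: 34.52
eef_pos: [599.9, -9.0, 75.1]
orientation: [0.722, 0.692, -0.0, -0.0]
ft_force: [0.2, 0.6, 0.3]
grip_width: 0.1
```

Request:
play_rows([
  {"slide": [-0.03,0,0],"delta_rot": [0,0,0],"jaw": 0},
  {"slide": [0,0,0],"delta_rot": [0,0,0],"jaw": 0},
  {"slide": [0,0,0],"delta_rot": [0,0,0],"jaw": 0},
])

```text
clock: 34.77
eef_pos: [599.9, -9.8, 75.1]
orientation: [0.722, 0.692, -0.0, 0.0]
ft_force: [0.1, -0.4, 0.3]
grip_width: 0.4
```

```bash
python3 st.py
python3 - <<'E'
from h import *
import fit
f=ctrl.grab_frame("wrist")
for q in ("tube","cursor"):
  for r in ctrl.regions_of(q,"wrist")[:1]: print(q,round(r["conf"],2),np.round(r["rect"],1))
for y in (-25,-18,-11):
    u=proj(f,fit.w(fit.P,(9,y,96)),1).round().astype(int);print(u,f["image"][u[1],u[0]-30:u[0]+50:2].mean(1).round().astype(int))
print([proj(f,fit.w(fit.P,(65.5+d,8,108)),1).round() for d in(-8,8)],proj(f,fit.w(fit.P,(57.5,-18,59)),1).round(1))
E
```

```text
gauge TCP [ -0.9 -17.8  75.1] F gauge [0.36 0.16 0.32] T [0.02 0.03 0.02] 0.38118428627444084 34.7667
tube 0.97 [188.5 239.9 239.9 298.4]
cursor 0.71 [581.3  34.5 639.4 179.7]
[303 236] [ 89  90  87  89  89  89  83  56  57  58  58  56  57  56  58  57  57  57
  61  58  61  60  61  53  46  61  77 107 114 115 110  52 137 144 143 143
 143 143  89 143]
[303 248] [ 89 104 135 148 151 149 129  57  63  61  57  47  30  32  31  31  34  41
  68  66  68  70  69  41  30  32  35  69  71  69  69  69  58  41  40  36
  41  40 106 156]
[304 260] [69 68 68 65 64 66 70 67 66 33 28 30 34 30 31 28 48 64 66 69 68 67 55 30
 31 31 49 66 67 69 70 69 59 38 36 39 39 39 41 43]
[array([215., 299.]), array([188., 296.])] [232.7 223.8]
```

The result is unclear: there is no contact force even though the shut fingers should have reached the tab by now. I'm going back to the earlier viewing pose to compare.

Request:
play_rows([
  {"slide": [0.12,0,0],"delta_rot": [0,0,0],"jaw": 0},
  {"slide": [0.12,0,0],"delta_rot": [0,0,0],"jaw": 0},
  {"slide": [0,0,-0.7],"delta_rot": [0,0,0],"jaw": 0},
  {"slide": [0,0,-0.8],"delta_rot": [0,0,0],"jaw": 0},
  {"slide": [0,0,-0.9],"delta_rot": [0,0,0],"jaw": 0},
  {"slide": [0,0,-0.94],"delta_rot": [0,0,0],"jaw": 0},
  {"slide": [0,-0.6,0],"delta_rot": [0,0,0],"jaw": 0},
  {"slide": [0,-0.7,0],"delta_rot": [0,0,0],"jaw": 0},
  {"slide": [0,0,0],"delta_rot": [0,0,0],"jaw": 0},
  {"slide": [0,0,0],"delta_rot": [0,0,0],"jaw": 0},
])

```text
clock: 35.75
eef_pos: [567.2, -1.9, 158.9]
orientation: [0.722, 0.692, 0.0, -0.0]
ft_force: [-0.1, -0.3, -0.1]
grip_width: -0.1
```

```bash
python3 st.py
python3 - <<'E'
from h import *
import fit
f=ctrl.grab_frame("wrist");im=f["image"]
for q in ("tube","cursor"):
  for r in ctrl.regions_of(q,"wrist")[:2]: print(q,round(r["conf"],2),np.round(r["rect"],1))
old=cv2.imread("pics/c10.png");old=cv2.resize(old,(266,200),interpolation=cv2.INTER_AREA)
g=cv2.cvtColor(im[120:320,160:426],cv2.COLOR_RGB2GRAY);og=cv2.cvtColor(old,cv2.COLOR_BGR2GRAY)
# shifts of patches old->new: tube/jaw area, cursor, fence corner
for n,(x,y,w,h) in dict(cursor=(98,84,60,42),tube=(66,116,34,48),scale=(20,70,50,40),jaw=(90,135,70,25)).items():
    m=cv2.matchTemplate(g,og[y:y+h,x:x+w],cv2.TM_CCOEFF_NORMED);_,v,_,l=cv2.minMaxLoc(m);print(n,round(v,2),l[0]-x,l[1]-y)
E
```

```text
gauge TCP [ -7.4 -50.8 158.9] F gauge [ 0.31 -0.06 -0.06] T [-0.   -0.05 -0.03] -0.08696004378973221 35.75
tube 0.93 [483.7 148.  545.9 169.4]
tube 0.67 [228.  238.4 256.1 280.7]
cursor 0.61 [179.8 187.  449.4 281.5]
cursor 0.59 [256.9 207.6 318.3 259.2]
cursor 0.62 -1 1
tube 0.64 -26 14
scale 0.99 0 1
jaw 0.82 29 -56
```

Run:
```python
from h import *
import fit
f=ctrl.grab_frame("wrist");g=cv2.cvtColor(f["image"],cv2.COLOR_RGB2GRAY)
o=cv2.cvtColor(cv2.resize(cv2.imread("pics/c10.png"),(266,200),interpolation=cv2.INTER_AREA),cv2.COLOR_BGR2GRAY)
for r in (215,225,235,242,248,252):
    print(r,"old",o[r-120,248-160:282-160]);print(r,"new",g[r,248:282])
for r in (225,232,240): print(r,"tab old",o[r-120,282-160:330-160:2]);print(r,"tab new",g[r,282:330:2])
P=lambda *a:proj(f,fit.w(fit.P,a),1).round(1)
print("face57.5@y-18,0,8,16 z59",[P(57.5,y,59) for y in(-18,0,8,16)],"z49",[P(57.5,y,49) for y in(0,16)])
print("tab top x-1,19",[P(x,y,96) for x in(-1,19) for y in(-25,-11)])
print("tube top",P(57.5,8,108),P(73.5,8,108),"tube rear z54",P(57.5,8,54))
```

```text
215 old [95 87 86 87 88 86 78 84 87 85 86 84 84 78 68 62 63 62 63 64 66 65 65 71
 80 80 81 81 80 80 80 80 81 83]
215 new [86 89 88 89 88 88 78 87 90 91 88 80 78 66 65 63 62 64 63 62 62 65 65 64
 68 64 63 62 65 64 67 63 63 64]
225 old [86 85 85 85 85 85 81 83 87 87 89 84 66 62 61 63 62 64 63 63 63 62 63 62
 63 62 60 61 60 62 61 61 60 61]
225 new [86 86 88 86 88 86 76 90 91 88 89 89 64 65 63 63 64 63 63 64 61 62 59 62
 61 60 62 62 63 62 63 62 59 60]
235 old [111  86  82  83  83  63  59  65  80  88  87  87  88  87  89  90  89  88
  94 106 105  97  89  88  88  88  90  89  87  88  89  89  87  87]
235 new [112  86  85  86  86  62  64  73  82  88  88  88  89  88  90  90  89  90
  90  95  91  90  87  89  92  89  89  89  90  88  89  89  88  87]
242 old [ 78  79  82  84  87  92  94 107  85  87  87  88  88  87  88  86  89  89
  88  87  87  91  86  69  68  67  66  68  68  67  67  69  66  64]
242 new [ 82  82  85  87  92  93  97  90  81  91  89  88  88  91  88  89  88  90
  89  91  91  88  78  71  85  92  93 103 116 133 133 145 148 148]
248 old [ 87  92  94  97 100 102 106 105 101 105  83  81  69
[... 835 characters left out ...]
  97 132 132 131 132 132]
232 tab new [ 87  91  86  70  72  52  50  50  49  51  51  51  53  50  48  52  58  82
  98 132 132 133 134 135]
240 tab old [ 60  36  38  62  87  77  88  86  86  88  88  89  88  92  90  89  92  84
 112 145 143 116 141 144]
240 tab new [118 120 118 118 119  81  85  88  87  89  90  87  88  78  67  68  67  67
  69  35  34  37  60  69]
face57.5@y-18,0,8,16 z59 [array([253.2, 225.6]), array([254.6, 243.3]), array([255.2, 250.9]), array([255.9, 258.3])] z49 [array([256.6, 239.3]), array([257.8, 253.9])]
tab top x-1,19 [array([314.5, 233.8]), array([314.7, 249.6]), array([289.7, 233.6]), array([290.3, 249.5])]
tube top [243.6 275.4] [225.3 274.5] tube rear z54 [256.2 248.7]
```

```bash
python3 -c "
from station import ctrl
o=ctrl.get_obs();print(o['clock'],o['ft_force']);print(ctrl.close_job())"
```

```text
35.95 [-0.31502242 -0.24223947 -1.21528978]
the job is handed in; nothing more can be done
None
```

I took the tall, grey-stoppered tube from the rack, stood it in the slot's mouth and slid it along the fence until it wedged. I then slid the cursor up behind it, let go and handed the job in at about 36 s.

- **Tube:** it wedged at gauge x ≈ 65.5 mm under a steady push of 6.3 N, and the readings there never exceeded 6.3 N. It stayed there when I released it. Its top measured within about 2 mm of upright, which is about the calibration error.
- **Leaning at the mouth:** I first pressed too far against the fence and leaned the tube's top about 3 mm over it. I backed off before sliding.
- **Cursor:** it stopped moving and the push rose to 3.8 N, against 1.5 N of friction. The force acted low down, as it should if the finger had met the tube, so I released it there. While I slid it, the side and vertical loads reached about 6 N.

**Checks that did not agree:**
- **Finger contact:** the cameras put the finger face at x ≈ 56.4 and the tube's near edge at about 57.5. The 1 mm difference is within the calibration error, so contact rests on the force readings.
- **Push from behind:** a gentle extra push with shut fingers showed no contact force where I expected to touch the tab, and I could not explain that. Images before and after show that the cursor did not move.
- **Final look:** I had used up the picture limit, so the last check was numerical only.

I did not touch the other objects knowingly, but I did not check them again at the end. The arm was clear of everything at hand-in.

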